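# Crank up the desk shelf and wedge it locked

### The job

Raise the small crank-lift shelf by turning the red crank handle clockwise in one go, without letting go of it on the way, until the yellow pointer on the shelf is level with the red ring on the gauge rod. Then take the loose orange wedge, lay it thin end first in the channel at the right of the stand and tap it in until it is locked tight. Leave everything else on the desk where it is.

Things in the scene. Friction and masses are not known exactly. Their poses are not given: they have to be found in the camera images.
- stand: fixed stand: white board 10 mm thick (x -115 to 90, y -190 to 160 mm) with grey gear housing (x -45 to 65, 100 wide; its top face slopes 35 deg down to the robot), 22 mm posts at x 50, y +-90, 7 mm gauge rod 343 high at x 50, y 147. Origin on the desk; x to the stand's back, away from the robot, y to its left, z up
- crank (a joint): crank angle, rad; grows clockwise as seen looking at the crank from the robot. Starts between 0 and 5; can turn to 24. Each rad lifts the shelf 5 mm (31 mm a turn). About 0.12 N m of friction: it stays where it is left
- hub (a point): point on the crank's axis, on the top face of the crank arm, 18 mm above the sloping housing face. Its z axis is the crank's axis, out of the housing, up and towards the robot, 35 deg from vertical. Only the red handle stands more than 3 mm above this plane near the crank
- knob_mid (a point): middle of the red crank handle: a free-spinning cylinder 18 mm thick and 38 long, parallel to the crank's axis, 45 mm from it. Its base is 2 mm above the crank arm's top face; this point lies 21 mm above that face. z axis along the handle, outward
- pointer (a point): tip of the yellow pointer on the shelf's left edge, at mid thickness of the wooden shelf (110x240x10 mm, spanning stand x 15 to 125, y +-120, with a notebook fixed on it), which overhangs the back part of the crank. It rises straight up with the shelf
- mark: the red ring (22 mm across, 4 high) fixed on the gauge rod at the height where the pointer is to come, 280 to 300 mm above the desk; origin at its centre
- slot_mouth (a point): centre of the wedge channel's mouth, on the board's top (10 mm above the desk); x runs into the channel, z up. Channel open above, 50 mm long, walls 28 high, 17.6 wide at the mouth, narrowing 1 in 5 evenly from both sides like the wedge. Right wall fixed; left wall is the brass shoe. The board in front is clear for 95 mm
- shoe (a joint): how far the brass brake shoe is pressed to the left, m: 0 free, 0.003 hard on its stop; 1 to 5 N of side force. The wedge slips 28 mm into the channel loosely; driving it 15 mm more (nose 43 mm past the mouth, wedge 1.5 mm further left) brings the shoe to its stop. Driving takes about 5 to 15 N; it stays in by friction
- wedge: the loose orange wedge lying on the desk: 80 mm long, 26 high, 60 g. Origin under its centre; x points to the thin end (nose at x +40, 12 mm thick). Its sides taper to 22 mm at x -10; from there to the thick end (x -40) it is a 22 mm parallel grip with black grooves. y across the thickness
- wedge_nose (a point): centre of the wedge's thin end face, at mid height (13 mm above its underside)
- tape_roll: bystander, loose: beige tape roll lying flat, 60 mm across, 19 high (mm). Origin under its centre
- sticky_notes: bystander, loose: yellow sticky-note pad, 76x76x12 (mm). Origin under its centre
- shaker_salt: bystander, loose: glass salt shaker with grey cap, 40 across, 75 high (mm). Origin under its centre
- clip_tin: bystander, loose: round green and gold tin, 57 across, 72 high, standing beside the back right of the stand (mm). Origin under its centre
- marker_yellow: bystander, loose: yellow highlighter, 130 long, 13 thick, lying on the stand's board between crank and wedge channel (its length is its y axis) (mm). Origin under its centre
- mint_tin: bystander, loose: flat round dark green tin, 62 across, 20 high, on the board's front left corner (mm). Origin under its centre
Not all that is in view belongs to the job. Of the things that look like the wedge, take the one that is farthest from the robot's base at the start.

How it is judged:
By the outcome, as a careful person would: the job done as asked, in the order asked, and still so for the second after the job is handed in, with the robot touching nothing.
It also fails if it takes over 72 s, if anything falls off the work surface, if the arm or the gripper's body presses on something with over 40 N, if the wrist force passes 120 N, or if a joint passes its speed limit or range.

### The arm

A 6-joint arm with a two-finger parallel gripper is mounted at the origin on a cart in front of the work surface, level with it; the furniture and walls round the work are solid. World frame = base frame: x ahead of the robot, y to its left, z up, the work surface at z = 0. Lengths are in m, angles in rad, forces in N, time in s.
With the tool pointing down it reaches from about 0.225 to 0.875 m from the base axis. Payload 3.4 kg.
Tool frame: the origin (TCP) lies on the centre line of the jaws, within the pads' length; the fingertips stand 22 mm ahead of it and the grasp point (between the pads) lies 3 mm ahead of it; z points along the fingers, y is the line along which they close (so a half turn about z gives the same grasp; the last joint's range is limited). The gripper opens to 85 mm and grips with 20 to 120 N. Pads are 22 mm wide; open, the fingers measure 114 mm over their backs; the gripper's body (76 mm by 85 mm) begins 54 mm behind the grasp point. The pads swing forward as they close: fully open they stand 13 mm farther back than shut.
Start: joints at [1.017, 0.276, 1.505, -0, 1.361, -0.121], TCP at [0.241, 0.522, 0.215] pointing down, gripper open.
Joint ranges: [-2.89, 2.89], [-0.75, 2.08], [0.22, 2.7], [-1.18, 4.32], [0.11, 2.71], [-2.7, 2.7]. Speed limits (rad/s): [2.57, 2.57, 3.14, 3.14, 3.14, 3.14].

### API

Orientations are given as a 3x3 rotation matrix whose columns are the frame's x, y, z axes.
In Python, from bench import monitor, snapshot, camera_info, job, models gives the robot as it stands.
- The arm moves only by the tool apply_moves, never from a script. Its argument "motion" is a list of rows, each an object with "delta_pos": the shift along the tool's x, y, z each as a share of 0.03 m, from -1 to 1, a list of three; "turn": the turn, a rotation vector about the tool's x, y, z each as a share of 0.08 rad, from -1 to 1, a list of three; "grip": the gripper command: -1 is fully open, 1 is shut, values between are in proportion. A call has 1 to 8 rows; each row shifts and turns the commanded pose from where the row before left it, along the tool's axes as they then stand; what a row does not reach is not made up. A row lasts 1/8 s, in which the tool goes at most 62.5 mm and 10.7 degrees, less where a joint would pass 70% of its speed; a pose out of reach is approached as far as the arm can. A call with a number of a shift or a turn outside -1 to 1 is refused whole. A call with a gripper value outside its range is refused whole. The fingers move at their own pace and stop on an object; the grip force is fixed at half the most. Time passes only in rows, so rows that do not move let the fingers close. It gives the time, the measured TCP pose, the force, the opening and the grip force at its end, in the units of the state.
- monitor.get_state(): the state, without advancing time (a new reading comes with each control period).
- snapshot(name): name is "side" or "top"; returns the picture (420x560x3 uint8, blue, green, red); there is no depth.
- camera_info(name): a dict with "fovy" (degrees; the focal length in pixels is half the picture's height over the tangent of half this angle, whatever the lens; pixels are square), "cx", "cy" (the principal point, pixels), "dist_coeffs" ([k1, k2, p1, p2, k3] as OpenCV has them; the pictures are not rectified), "eye" and "rotation" of the camera in the world. Camera axes: x right, y down, z forward; pixel columns grow to the right and rows downward; lengths in m; the calibration is good to about 2 mm. A picture is of the moment at which its call begins. camera_info takes no time and is no camera call.
- job.hand_in(): hands the job in; it is judged then, once.
Trained networks look in the newest picture that a camera, given by its name, has taken for a name from the list of things; names that differ only in an ending like _2 or _b are one class to them, and where a whole thing is asked for, a point or a joint stands for the part that bears it (a point fixed in the world has none). Each returns a list of dicts, best first, with "p" (0 to 1); they miss things now and then, are a little off and sometimes report something else, mostly with a low value. They report only what shows in the picture. A call takes as long as a camera call. They do not tell look-alikes from the thing itself.
- models.recognise(camera, label): "bbox" ([left, top, right, bottom] in pixels, round what is visible of it).
- models.place_of(camera, label): "pixel" ([column, row] in pixels: a listed point, or the origin of a listed thing).
The state is a dict: "t": time; "joints": joint angles; "joint_velocities": joint speeds; "tau": joint torques, N m; "tool_pos": TCP position; "eef_rot": TCP orientation; "wrist_force": force on the tool from outside, world axes, zero at the start; "ft_torque": the same for the moment, N m; "width": finger opening in m; "gripper_force": force on a finger pad.
Only numpy, scipy, OpenCV 4.12 (cv2) and the standard library are available. Lean on these libraries where they do the work, as an engineer would, in place of code of your own. Each camera call takes 0.05 s, during which the arm holds its last target. There are 200 camera calls.

## Working session

There is one attempt and no reset: what is moved stays moved. The work goes in short steps, Python scripts to look and compute and a tool call to move; the robot and the scene stay as the last step left them, time stands still between calls to the robot, and variables do not carry over. Pictures are saved under pics/ and viewed, at most 10 in all, crops included, and the job is handed in when it is done.

Besides the shell and the picture viewer there is one more tool, called after "Call:" as name(argument=value, ...), one argument or row to a line, values as JSON. apply_moves: Moves the arm, as the interface text tells. Its arguments: {"type":"object","properties":{"motion":{"type":"array","items":{"type":"object","properties":{"delta_pos":{"type":"array","items":{"type":"number","minimum":-1,"maximum":1}},"turn":{"type":"array","items":{"type":"number","minimum":-1,"maximum":1}},"grip":{"type":"number"}}}}},"required":["motion"]}

```bash
mkdir -p pics; cat > h.py <<'E'
import numpy as np,cv2
from bench import monitor,snapshot,camera_info,job,models
def K(n):
    c=camera_info(n);f=210/np.tan(np.radians(c["fovy"])/2)
    return np.array([[f,0,c["cx"]],[0,f,c["cy"]],[0,0,1]]),np.array(c["dist_coeffs"],float),np.array(c["eye"]),np.array(c["rotation"])
def ray(n,px):
    k,d,e,R=K(n);u=cv2.undistortPoints(np.array([[px]],float),k,d)[0,0]
    v=R@np.array([u[0],u[1],1]);return e,v/np.linalg.norm(v)
def onz(n,px,z):
    e,v=ray(n,px);return e+v*(z-e[2])/v[2]
def tri(p1,p2):
    (a,u),(b,v)=ray("side",p1),ray("top",p2)
    s=np.linalg.lstsq(np.c_[u,-v],b-a,rcond=None)[0]
    p,q=a+s[0]*u,b+s[1]*v;return (p+q)/2,np.linalg.norm(p-q)
def proj(n,P):
    k,d,e,R=K(n);P=np.atleast_2d(np.array(P,float))
    return cv2.projectPoints(((P-e)@R).reshape(-1,1,3),np.zeros(3),np.zeros(3),k,d)[0][:,0]
E
cat > m.py <<'E'
from h import *
np.set_printoptions(precision=4,suppress=True)
for n in("side","top"):
    cv2.imwrite(f"pics/{n}0.png",snapshot(n));print(n,camera_info(n)["eye"])
    for l in "stand hub knob_mid pointer mark slot_mouth wedge wedge_nose tape_roll sticky_notes shaker_salt clip_tin marker_yellow mint_tin".split():
        print(l,[(np.round(r["pixel"],1).tolist(),round(r["p"],2)) for r in models.place_of(n,l)[:4]])
print(monitor.get_state())
E
python3 m.py
```

```text
side [ 0.669  -1.1986  1.075 ]
stand [([277.2, 248.0], 0.82)]
hub []
knob_mid [([263.6, 227.3], 0.42)]
pointer [([295.2, 174.5], 0.68)]
mark []
slot_mouth [([273.5, 276.6], 0.97)]
wedge [([219.0, 352.3], 0.74), ([275.5, 273.3], 0.72), ([283.6, 340.4], 0.71), ([276.5, 228.1], 0.7)]
wedge_nose [([212.1, 343.4], 0.51), ([298.7, 329.3], 0.48), ([226.4, 287.5], 0.44)]
tape_roll [([253.9, 326.3], 0.82), ([292.4, 294.5], 0.2)]
sticky_notes [([260.5, 225.4], 0.17)]
shaker_salt []
clip_tin [([294.3, 294.3], 0.77), ([274.8, 227.3], 0.74)]
marker_yellow [([268.1, 259.7], 0.43)]
mint_tin [([257.6, 224.8], 0.54)]
top [-0.0537  0.0307  1.6756]
stand [([136.3, 224.1], 0.72), ([255.6, 224.2], 0.71), ([256.8, 221.6], 0.16)]
hub [([314.6, 195.6], 0.73), ([204.9, 199.2], 0.7), ([257.0, 221.5], 0.63), ([300.9, 218.5], 0.54)]
knob_mid [([255.6, 236.6], 0.51)]
pointer [([204.3, 198.8], 0.84), ([135.7, 224.7], 0.28)]
mark [([200.3, 192.4], 0.62), ([300.5, 219.2], 0.48)]
slot_mouth [([302.5, 219.7], 0.9), ([203.9, 198.3], 0.46)]
wedge [([369.4, 186.2], 0.73), ([343.7, 252.4], 0.72), ([405.8, 231.0], 0.62), 
[... 206 characters left out ...]
.6], 0.55)]
clip_tin [([317.0, 196.3], 0.73)]
marker_yellow [([283.7, 231.2], 0.5)]
mint_tin [([230.3, 255.3], 0.5), ([252.1, 236.0], 0.34)]
{'t': 1.5, 'joints': array([ 1.017 ,  0.2759,  1.5049,  0.    ,  1.3607, -0.121 ]), 'joint_velocities': array([-0.0001, -0.001 , -0.0014,  0.0009,  0.001 , -0.0005]), 'tau': array([  0.0001, -41.6652, -24.6094,  -0.0002,   0.0004,  -0.    ]), 'tool_pos': array([0.2412, 0.522 , 0.215 ]), 'eef_rot': array([[-0.9078,  0.4194,  0.0001],
       [ 0.4194,  0.9078,  0.0001],
       [-0.    ,  0.0001, -1.    ]]), 'wrist_force': array([ 0.5452, -0.4436,  0.4895]), 'ft_torque': array([ 0.0053,  0.0173, -0.0142]), 'gripper_force': 0.0, 'width': 0.0854994575410192}
```

```bash
python3 - <<'E'
from h import *
s=cv2.imread("pics/side0.png");t=cv2.imread("pics/top0.png")
cv2.imwrite("pics/s1.png",cv2.resize(s[140:380,170:370],(500,600),interpolation=3))
cv2.imwrite("pics/t1.png",cv2.resize(t[140:300,110:430],(800,400),interpolation=3))
np.set_printoptions(precision=4,suppress=True)
print("mouth",tri([273.5,276.6],[302.5,219.7]))
print("pointer",tri([295.2,174.5],[204.3,198.8]))
print("knob",tri([263.6,227.3],[255.6,236.6]))
print("stand",onz("side",[277.2,248],0),onz("top",[255.6,224.2],0))
for p in([369.4,186.2],[343.7,252.4],[405.8,231.0]):print("wedge top",onz("top",p,0))
for p in([219,352.3],[283.6,340.4],[226.4,287.5]):print("w side",onz("side",p,0))
for p in([397.8,239.1],[357.6,178.5],[332.8,252.7]):print("nose top",onz("top",p,0.013))
for p in([212.1,343.4],[298.7,329.3],[226.4,287.5]):print("nose side",onz("side",p,0.013))
for p in([370,217.5],):print("tape",onz("top",p,0))
E
```

```text
mouth (array([ 0.5212, -0.1776,  0.0018]), np.float64(0.0046370993668625364))
pointer (array([0.5627, 0.1269, 0.2271]), np.float64(0.0031442995029335214))
knob (array([ 0.4645, -0.0077,  0.0766]), np.float64(0.001912643166061515))
stand [ 0.5164 -0.0287  0.    ] [ 0.5342 -0.0171  0.    ]
wedge top [ 0.5974 -0.4362  0.    ]
wedge top [ 0.3792 -0.2898  0.    ]
wedge top [ 0.4128 -0.5149  0.    ]
w side [ 0.4087 -0.4941  0.    ]
w side [ 0.5886 -0.4281  0.    ]
w side [ 0.3742 -0.2452  0.    ]
nose top [ 0.3866 -0.4763  0.013 ]
nose top [ 0.6289 -0.3995  0.013 ]
nose top [ 0.3817 -0.2515  0.013 ]
nose side [ 0.3849 -0.4759  0.013 ]
nose side [ 0.6296 -0.3921  0.013 ]
nose side [ 0.3777 -0.2567  0.013 ]
tape [ 0.4833 -0.4082  0.    ]
```

View pics/s1.png

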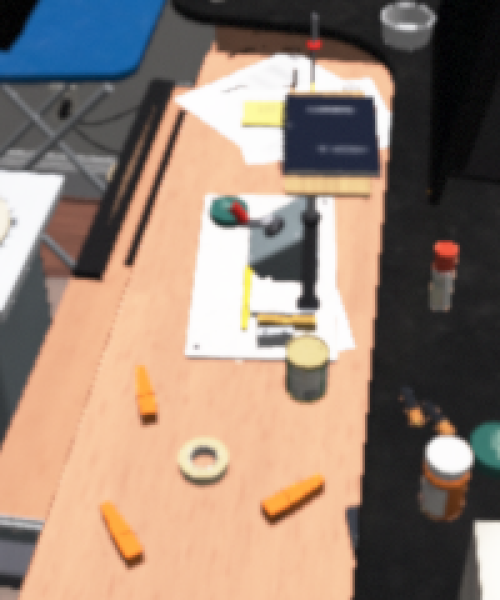

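View pics/t1.png

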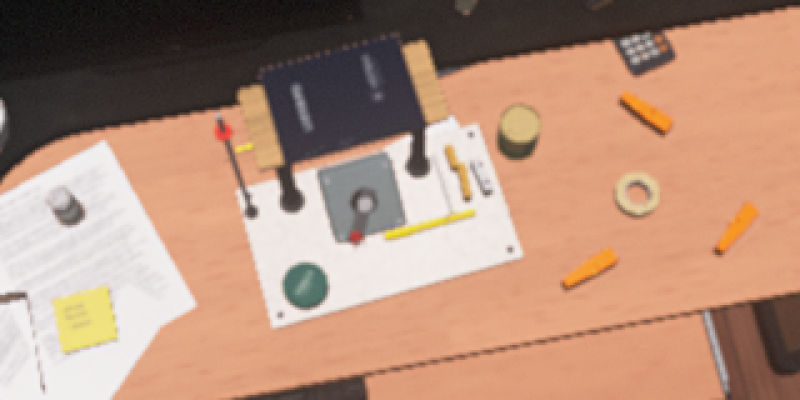

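```bash
cat > fit.py <<'E'
from h import *
from scipy.optimize import least_squares
np.set_printoptions(precision=4,suppress=True)
S=cv2.imread("pics/side0.png");T=cv2.imread("pics/top0.png")
def sub(I,p):
    q=np.array([[p]],np.float32);cv2.cornerSubPix(cv2.cvtColor(I,6),q,(4,4),(-1,-1),(3,50,.001));return q[0,0]
C={(-115,160):((252.8,218),(219.2,270.8)),(-115,-190):((244.8,282.8),(318.8,242.8)),(90,-190):((311.2,278.8),(301.2,190))}
obs=[]
for k,(s,t) in C.items():
    for n,I,p in(("side",S,s),("top",T,t)):
        q=sub(I,p);print(k,n,p,q);obs.append((n,(*k,10),q))
def red(I,box):
    x0,y0,x1,y1=box;h=cv2.cvtColor(I[y0:y1,x0:x1],cv2.COLOR_BGR2HSV).astype(int)
    B=I[y0:y1,x0:x1].astype(float);w=np.clip(B[...,2]-np.maximum(B[...,1],B[...,0])-60,0,None)
    y,x=np.mgrid[y0:y1,x0:x1];return np.array([(x*w).sum(),(y*w).sum()])/w.sum(),int((w>0).sum())
ms,mt=red(S,(288,150,302,166)),red(T,(190,182,208,202))
ks,kt=red(S,(258,215,272,232)),red(T,(246,228,262,242))
print("mark",ms,mt,tri(ms[0],mt[0]));print("knob",ks,kt,tri(ks[0],kt[0]))
W=lambda p,P:np.c_[np.c_[np.cos(p[2])*np.array(P)[:,0]-np.sin(p[2])*np.array(P)[:,1],np.sin(p[2])*np.array(P)[:,0]+np.cos(p[2])*np.array(P)[:,1]]/1000+p[:2],np.array(P)[:,2]/1000]
def res(p):
    r=[proj(n,W(p,[P])[0])[0]-q for n,P,q in obs]
    P=W(p,[(50,147,p[3]*1000)])[0]
    r+=[proj("side",P)[0]-ms[0],proj("top",P)[0]-mt[0]]
    return np.ravel(r)
f=least_squares(res,[.52,-.017,.2,.29],loss="soft_l1");p=f.x
print("stand",p,"res",res(p).reshape(-1,2))
print("mouth net",proj("side",[[.5212,-.1776,.01]]),"knob stand frame")
k=tri(ks[0],kt[0])[0];c,s=np.cos(p[2]),np.sin(p[2]);d=k[:2]-p[:2];print(c*d[0]+s*d[1],-s*d[0]+c*d[1],k[2])
E
python3 fit.py
```

```text
(-115, 160) side (252.8, 218) [254.5674 219.6714]
(-115, 160) top (219.2, 270.8) [219.5969 269.9284]
(-115, -190) side (244.8, 282.8) [244.1693 281.6361]
(-115, -190) top (318.8, 242.8) [317.7624 241.5638]
(90, -190) side (311.2, 278.8) [311.9608 278.5264]
(90, -190) top (301.2, 190) [299.4641 190.1482]
mark (array([295.2869, 157.5428]), 25) (array([198.9563, 192.465 ]), 251) (array([0.5591, 0.1355, 0.2923]), np.float64(0.00025475837420255897))
knob (array([265.7344, 224.5023]), 28) (array([251.9365, 234.2381]), 15) (array([0.4717, 0.0023, 0.0828]), np.float64(0.0037501144350685807))
stand [ 0.526  -0.0146  0.1065  0.2911] res [[-2.2327 -3.2439]
 [-1.0891  0.589 ]
 [ 0.768  -0.8978]
 [ 1.157  -0.7733]
 [-5.9739  3.4544]
 [ 0.5109 -2.7848]
 [ 0.3579  0.1152]
 [-0.4326 -0.0478]]
mouth net [[272.8478 275.1809]] knob stand frame
-0.052218136548945145 0.022630507338899916 0.08284133537558819
```

```bash
python3 - <<'E'
from h import *
s=cv2.imread("pics/side0.png");t=cv2.imread("pics/top0.png")
a=cv2.resize(s[150:290,235:325],(386,600),interpolation=0)
b=cv2.resize(t[180:280,195:325],(780,600),interpolation=0)
cv2.imwrite("pics/s2.png",a);cv2.imwrite("pics/t2.png",b)
print(s[154:172,290:300,::-1].tolist()[3][:],t[192,196:204,::-1].tolist())
E
```

```text
[[84, 60, 48], [85, 57, 45], [125, 50, 41], [193, 48, 42], [203, 56, 54], [186, 66, 65], [211, 63, 61], [218, 55, 51], [154, 51, 43], [98, 56, 46]] [[241, 95, 78], [226, 71, 66], [159, 72, 71], [142, 72, 70], [218, 68, 63], [241, 70, 62], [234, 96, 77], [222, 132, 104]]
```

View pics/s2.png

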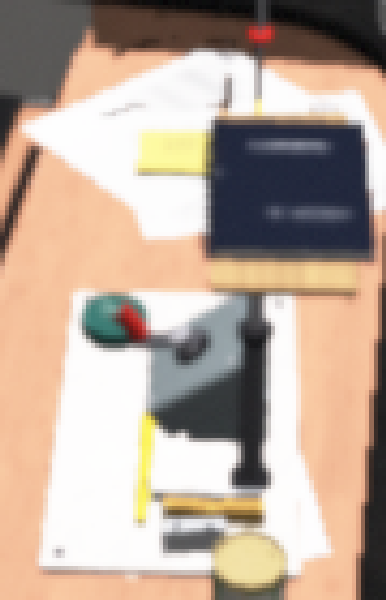

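View pics/t2.png

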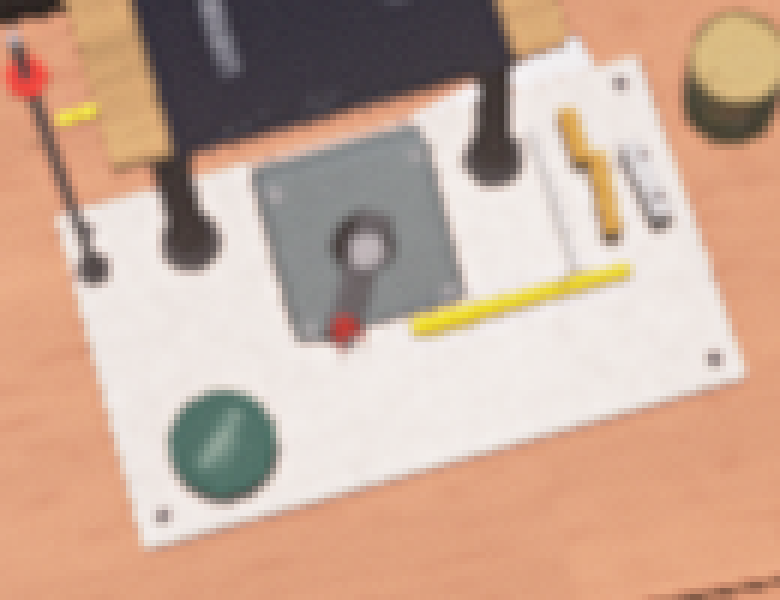

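```bash
cat > fit.py <<'E'
from h import *
from scipy.optimize import least_squares
np.set_printoptions(precision=4,suppress=True)
o=lambda P,n,x,y:(n,P,np.array([195+x/6-.5,180+y/6-.5]) if n=="top" else np.array([235+x/4.286-.5,150+y/4.286-.5]))
obs=[o((-115,160,10),"top",147,547),o((-115,-190,10),"top",746,378),o((90,-190,10),"top",640,60),o((90,160,10),"top",58,215),
o((-115,160,10),"side",73,291),o((-115,-190,10),"side",40,567)]
S=cv2.imread("pics/side0.png");T=cv2.imread("pics/top0.png")
def red(I,box,th=90):
    x0,y0,x1,y1=box;B=I[y0:y1,x0:x1].astype(float);w=(B[...,2]-B[...,1]>th)*(B[...,1]<100)*1.
    y,x=np.mgrid[y0:y1,x0:x1];return np.array([(x*w).sum(),(y*w).sum()])/w.sum(),int(w.sum())
ms,mt=red(S,(288,150,302,166)),red(T,(190,182,208,202))
ks,kt=red(S,(258,215,272,232)),red(T,(246,228,262,242))
W=lambda p,P:np.r_[p[:2]+np.array([[np.cos(p[2]),-np.sin(p[2])],[np.sin(p[2]),np.cos(p[2])]])@np.array(P[:2])/1000,P[2]/1000]
def inv(p,k):
    return np.r_[np.array([[np.cos(p[2]),np.sin(p[2])],[-np.sin(p[2]),np.cos(p[2])]])@(k[:2]-p[:2]),k[2]]*1000
def res(p):
    r=[proj(n,W(p,P))[0]-q for n,P,q in obs]
    P=W(p,(50,147,p[3]*1000));r+=[proj("side",P)[0]-ms[0],proj("top",P)[0]-mt[0]]
    return np.ravel(r)
f=least_squares(res,[.52,-.017,.2,.29],loss="soft_l1");p=f.x
if __name__=="__main__":
    print("mark",ms,mt,tri(ms[0],mt[0]));print("knob",ks,kt)
    print("stand",p,"res",res(p).reshape(-1,2))
    k=tri(ks[0],kt[0]);print("knob",k,inv(p,k[0]))
    h=tri([279.4,229.6],[255.9,220.9]);print("hub",h,inv(p,h[0]))
    k=tri([295.2,174.5],[204.3,198.8]);print("pointer",k,inv(p,k[0]))
    print("mouth",[inv(p,onz(n,q,.01)) for n,q in(("side",[273.5,276.6]),("top",[302.5,219.7]))])
    for n,x,y in(("top",252,170),("top",420,125),("top",465,292),("top",297,340)):
        q=o(0,n,x,y)[2];print("housing corner ray z.03,.06,.1:",[inv(p,onz("top",q,z)) for z in(.03,.06,.1)])
E
python3 fit.py
```

```text
mark (array([295.2632, 157.4737]), 19) (array([199.24, 192.84]), 25) (array([0.5584, 0.1351, 0.2924]), np.float64(0.001121148122181045))
knob (array([265.7895, 224.4211]), 19) (array([252., 234.]), 9)
stand [ 0.5226 -0.0168  0.0974  0.2929] res [[-0.1131  0.4187]
 [ 0.8002 -0.303 ]
 [-0.0213 -0.9808]
 [-0.0348 -0.0843]
 [ 0.2347 -0.869 ]
 [-0.5132 -0.9366]
 [-0.2569  0.0514]
 [ 0.1296 -0.1548]]
knob (array([0.4721, 0.0019, 0.0836]), np.float64(0.003988504046630716)) [-48.4173  23.5194  83.628 ]
hub (array([ 0.5204, -0.017 ,  0.078 ]), np.float64(0.0048710022680104785)) [-2.2026 -0.0699 78.0201]
pointer (array([0.5627, 0.1269, 0.2271]), np.float64(0.0031442995029335214)) [ 53.9398 139.0876 227.1436]
mouth [array([ -14.4953, -166.5157,   10.    ]), array([ -21.9543, -159.2486,   10.    ])]
housing corner ray z.03,.06,.1: [array([76.7716, 46.7936, 30.    ]), array([65.0008, 47.8235, 60.    ]), array([ 49.3063,  49.1965, 100.    ])]
housing corner ray z.03,.06,.1: [array([ 75.9802, -52.5942,  30.    ]), array([ 64.2237, -49.7525,  60.    ]), array([ 48.5485, -45.9637, 100.    ])]
housing corner ray z.03,.06,.1: [array([-28.1214, -48.6572,  30.    ]), array([-37.98  , -45.8873,  60.    ]), array([-51.1249, -42.1941, 100.    ])]
housing corner ray z.03,.06,.1: [array([-28.5191,  49.1254,  30.    ]), array([-38.3705,  50.1127,  60.    ]), array([-51.5057,  51.4291, 100.    ])]
```

```bash
python3 - <<'E'
from fit import *
for a,b in(((150,415),(465,292)),((150,345),(297,340)),((244,365),(420,125)),((262,32),(25,78)),((190,344),(368,248))):
    s=o(0,"side",*a)[2];t=o(0,"top",*b)[2];k=tri(s,t);print(k,inv(p,k[0]))
# hypothesis: hub at (hx,0,hz) axis tilt; draw
for y in (-50,50):
  for x,z in((-45,20),(-45,40),(-45,60),(65,97),(65,117)):
    P=W(p,(x,y,z));a,b=proj("side",P)[0],proj("top",P)[0];print((x,y,z),(a+.5-[235,150])*4.286,(b+.5-[195,180])*6)
E
```

```text
(array([ 0.4947, -0.0676,  0.041 ]), np.float64(0.0019503967960446374)) [-32.7163 -47.908   41.0026]
(array([0.4832, 0.0279, 0.0378]), np.float64(0.007541414865087519)) [-34.8669  48.3097  37.7785]
(array([ 0.5729, -0.0589,  0.0985]), np.float64(0.006019539635320578)) [ 46.0397 -46.832   98.465 ]
(array([0.5594, 0.1365, 0.2937]), np.float64(0.0014372265634216782)) [ 51.5529 148.9644 293.693 ]
(array([ 0.5195, -0.0173,  0.078 ]), np.float64(0.002454425052710805)) [-3.1351 -0.2353 77.9834]
(-45, -50, 20) [136.5339 434.4825] [475.9019 324.4001]
(-45, -50, 40) [136.2243 416.7656] [475.8513 313.1125]
(-45, -50, 60) [135.9103 398.7605] [475.7995 301.578 ]
(65, -50, 97) [270.6737 367.9773] [418.8151  98.5403]
(65, -50, 117) [271.463  349.1118] [418.1333  84.5372]
(-45, 50, 20) [142.7202 357.3002] [304.2872 372.9055]
(-45, 50, 40) [142.4751 339.8538] [302.3692 362.0834]
(-45, 50, 60) [142.2268 322.14  ] [300.409  351.0234]
(65, 50, 97) [270.3476 291.6734] [243.5211 146.7469]
(65, 50, 117) [271.0905 273.1617] [240.8889 133.201 ]
```

```bash
cat > fit2.py <<'E'
from fit import *
n=np.array([-np.sin(np.radians(35)),0,np.cos(np.radians(35))]);u=np.array([n[2],0,-n[0]]);r=np.array([0,-1,0])
def kp(q,h): return np.array([q[0],0,q[1]])+45*(np.cos(q[2])*u+np.sin(q[2])*r)+h*n
def res2(q):
    hub=np.array([q[0],0,q[1]]);L=[]
    L+=[proj("side",W(p,kp(q,21)))[0]-ks[0],proj("top",W(p,kp(q,32)))[0]-kt[0]]
    L+=[(proj("side",W(p,hub+2*n))[0]-[279.4,229.7]),(proj("top",W(p,hub+2*n))[0]-[256,221.0])]
    for c in((-32.7,41),(-34.9,37.8),(46,98.5)):
        L.append([((hub-18*n)-[c[0],0,c[1]])@n/8,0])
    return np.ravel(L)
g=least_squares(res2,[-3,76,-2.5]);q=g.x
Rw=np.array([[np.cos(p[2]),-np.sin(p[2]),0],[np.sin(p[2]),np.cos(p[2]),0],[0,0,1]])
if __name__=="__main__":
    print(q,np.degrees(q[2]));print(res2(q).reshape(-1,2))
    print("knob mid",W(p,kp(q,21)),"pt26",W(p,kp(q,26)))
    Rt=Rw@np.c_[-u,-r,-n];print(Rt)
    # things
    def blob(I,box,f):
        x0,y0,x1,y1=box;B=I[y0:y1,x0:x1].astype(int);y,x=np.nonzero(f(B));return np.c_[x+x0,y+y0].astype(float)
    org=lambda B:(B[...,2]>180)&(B[...,0]<60)&(B[...,2]-B[...,1]>60)
    for nm,I,box in(("top",T,(352,172,385,198)),("side",S,(270,325,305,352))):
        b=blob(I,box,org);P=np.array([onz(nm,k,.016)[:2] for k in b]);m=P.mean(0);w,v=np.linalg.eigh(np.cov((P-m).T));d=v[:,1]
        a=(P-m)@d;print(nm,len(b),"cen",m,"ax",d,np.degrees(np.arctan2(d[1],d[0])),a.min(),a.max(),w**.5)
    yel=lambda B:(B[...,2]>200)&(B[...,1]>190)&(B[...,0]<90)
    b=blob(T,(258,215,306,240),yel);P=np.array([inv(p,onz("top",k,.02)) for k in b]);print("marker",P.min(0),P.max(0),P[P[:,1].argmin()],P[P[:,1].argmax()])
    br=lambda B:(B[...,2]>140)&(B[...,1]>90)&(B[...,0]<90)&(B[...,1]<180)
    b=blob(T,(285,195,302,222),br);P=np.array([inv(p,onz("top",k,.038)) for k in b]);print("brass",P.min(0),P.max(0),P[P[:,0].argmin()],P[P[:,0].argmax()])
    b=blob(S,(270,262,300,275),br);P=np.array([inv(p,onz("side",k,.038)) for k in b]);print("brass side",P.min(0),P.max(0))
E
python3 fit2.py
```

```text
[-3.0537 82.0119 -2.5289] -144.8954324062294
[[ 1.4261  0.5765]
 [-0.1497  1.269 ]
 [-1.1707 -1.065 ]
 [-0.4033 -0.7545]
 [-0.1762  0.    ]
 [-0.0063  0.    ]
 [-0.4213  0.    ]]
knob mid [0.475  0.0046 0.0781] pt26 [0.4721 0.0043 0.0822]
[[-0.8153 -0.0973  0.5709]
 [-0.0797  0.9953  0.0558]
 [-0.5736  0.     -0.8192]]
top 97 cen [ 0.5981 -0.4308] ax [-0.7636 -0.6457] -139.78507931282374 -0.04057504646433677 0.03471929212269787 [0.0051 0.0208]
side 40 cen [ 0.5976 -0.4356] ax [-0.7714 -0.6363] -140.4806186262116 -0.04175249566971551 0.032756726586129825 [0.0037 0.0232]
marker [ -41.3299 -137.2607   20.    ] [-34.6068 -17.8587  20.    ] [ -39.0765 -137.2607   20.    ] [-37.0504 -17.8587  20.    ]
brass [ -20.0698 -142.1933   38.    ] [  53.6415 -131.3203   38.    ] [ -20.0698 -138.9345   38.    ] [  53.6415 -133.4938   38.    ]
brass side [ -13.2708 -157.2947   38.    ] [  57.67  -151.572   38.   ]
```

```bash
cat > plan.py <<'E'
from h import *
from scipy.spatial.transform import Rotation as Ro
import json
def plan(p,R,tp,tR,grip,N=None,nd=2):
    p=np.array(p);R=np.array(R);rv=Ro.from_matrix(R.T@tR).as_rotvec();d=np.linalg.norm(tp-p)
    N=N or int(np.ceil(max(d/.029,np.abs(rv).max()/.078)))
    rows=[]
    for i in range(N):
        k=N-i;rv=Ro.from_matrix(R.T@tR).as_rotvec()/k
        dp=np.round(R.T@(tp-p)/k/.03,nd);tu=np.round(rv/.08,nd)
        rows.append({"delta_pos":(dp+0).tolist(),"turn":(tu+0).tolist(),"grip":grip})
        p=p+R@(dp*.03);R=R@Ro.from_rotvec(tu*.08).as_matrix()
    for j in range(0,N,8):print(json.dumps(rows[j:j+8]))
    print("end",np.round(p,4));return p,R
E
python3 - <<'E'
from fit2 import *;from plan import plan
s=monitor.get_state();Rt=Rw@np.c_[-u,-r,-n]
plan(s["tool_pos"],s["eef_rot"],W(p,kp(q,119)),Rt,-0.3,N=22)
E
```

```text
[{"delta_pos": [-0.58, -0.61, 0.09], "turn": [-0.09, -0.34, -0.29], "grip": -0.3}, {"delta_pos": [-0.56, -0.62, 0.1], "turn": [-0.09, -0.34, -0.29], "grip": -0.3}, {"delta_pos": [-0.54, -0.63, 0.11], "turn": [-0.09, -0.34, -0.29], "grip": -0.3}, {"delta_pos": [-0.53, -0.65, 0.12], "turn": [-0.09, -0.34, -0.29], "grip": -0.3}, {"delta_pos": [-0.51, -0.66, 0.13], "turn": [-0.09, -0.34, -0.29], "grip": -0.3}, {"delta_pos": [-0.49, -0.67, 0.13], "turn": [-0.09, -0.34, -0.29], "grip": -0.3}, {"delta_pos": [-0.47, -0.68, 0.14], "turn": [-0.09, -0.34, -0.29], "grip": -0.3}, {"delta_pos": [-0.45, -0.7, 0.15], "turn": [-0.09, -0.34, -0.29], "grip": -0.3}]
[{"delta_pos": [-0.43, -0.71, 0.16], "turn": [-0.09, -0.34, -0.29], "grip": -0.3}, {"delta_pos": [-0.41, -0.72, 0.16], "turn": [-0.09, -0.34, -0.29], "grip": -0.3}, {"delta_pos": [-0.38, -0.73, 0.17], "turn": [-0.09, -0.34, -0.29], "grip": -0.3}, {"delta_pos": [-0.36, -0.74, 0.17], "turn": [-0.09, -0.34, -0.29], "grip": -0.3}, {"delta_pos": [-0.34, -0.75, 0.18], "turn": [-0.1, -0.34, -0.29], "grip": -0.3}, {"delta_pos": [-0.32, -0.76, 0.18], "turn": [-0.09, -0.34, -0.29], "grip": -0.3}, {"delta_pos": [-0.3, -0.76, 0.18], "turn": [-0.1, -0.34, -0.29], "grip": -0.3}, {"delta_pos": [-0.27, -0.77, 0.19], "turn": [-0.09, -0.34, -0.29], "grip": -0.3}]
[{"delta_pos": [-0.25, -0.78, 0.19], "turn": [-0.1, -0.34, -0.29], "grip": -0.3}, {"delta_pos": [-0.23, -0.79, 0.19], "turn": [-0.09, -0.34, -0.3], "grip": -0.3}, {"delta_pos": [-0.2, -0.79, 0.19], "turn": [-0.1, -0.33, -0.29], "grip": -0.3}, {"delta_pos": [-0.18, -0.8, 0.18], "turn": [-0.09, -0.34, -0.3], "grip": -0.3}, {"delta_pos": [-0.15, -0.8, 0.18], "turn": [-0.1, -0.33, -0.29], "grip": -0.3}, {"delta_pos": [-0.13, -0.81, 0.19], "turn": [-0.09, -0.34, -0.3], "grip": -0.3}]
end [ 0.419  -0.0009  0.1582]
```

Call:
apply_moves(
  motion=[
    {"delta_pos":[-0.58,-0.61,0.09],"turn":[-0.09,-0.34,-0.29],"grip":-0.3},
    {"delta_pos":[-0.56,-0.62,0.1],"turn":[-0.09,-0.34,-0.29],"grip":-0.3},
    {"delta_pos":[-0.54,-0.63,0.11],"turn":[-0.09,-0.34,-0.29],"grip":-0.3},
    {"delta_pos":[-0.53,-0.65,0.12],"turn":[-0.09,-0.34,-0.29],"grip":-0.3},
    {"delta_pos":[-0.51,-0.66,0.13],"turn":[-0.09,-0.34,-0.29],"grip":-0.3},
    {"delta_pos":[-0.49,-0.67,0.13],"turn":[-0.09,-0.34,-0.29],"grip":-0.3},
    {"delta_pos":[-0.47,-0.68,0.14],"turn":[-0.09,-0.34,-0.29],"grip":-0.3},
    {"delta_pos":[-0.45,-0.7,0.15],"turn":[-0.09,-0.34,-0.29],"grip":-0.3},
  ],
)

```text
t: 2.5
tool_pos: [0.3064, 0.331, 0.1944]
eef_rot: [[-0.945, 0.239, 0.223], [0.241, 0.97, -0.018], [-0.221, 0.037, -0.975]]
wrist_force: [-0.3, -0.6, 0.6]
width: 0.0554
gripper_force: 0.0
```

Call:
apply_moves(
  motion=[
    {"delta_pos":[-0.43,-0.71,0.16],"turn":[-0.09,-0.34,-0.29],"grip":-0.3},
    {"delta_pos":[-0.41,-0.72,0.16],"turn":[-0.09,-0.34,-0.29],"grip":-0.3},
    {"delta_pos":[-0.38,-0.73,0.17],"turn":[-0.09,-0.34,-0.29],"grip":-0.3},
    {"delta_pos":[-0.36,-0.74,0.17],"turn":[-0.09,-0.34,-0.29],"grip":-0.3},
    {"delta_pos":[-0.34,-0.75,0.18],"turn":[-0.1,-0.34,-0.29],"grip":-0.3},
    {"delta_pos":[-0.32,-0.76,0.18],"turn":[-0.09,-0.34,-0.29],"grip":-0.3},
    {"delta_pos":[-0.3,-0.76,0.18],"turn":[-0.1,-0.34,-0.29],"grip":-0.3},
    {"delta_pos":[-0.27,-0.77,0.19],"turn":[-0.09,-0.34,-0.29],"grip":-0.3},
  ],
)

```text
t: 3.5
tool_pos: [0.3708, 0.1408, 0.174]
eef_rot: [[-0.9, 0.046, 0.434], [0.056, 0.998, 0.008], [-0.433, 0.032, -0.901]]
wrist_force: [-0.2, -0.2, -0.3]
width: 0.0555
gripper_force: 0.0
```

Call:
apply_moves(
  motion=[
    {"delta_pos":[-0.25,-0.78,0.19],"turn":[-0.1,-0.34,-0.29],"grip":-0.3},
    {"delta_pos":[-0.23,-0.79,0.19],"turn":[-0.09,-0.34,-0.3],"grip":-0.3},
    {"delta_pos":[-0.2,-0.79,0.19],"turn":[-0.1,-0.33,-0.29],"grip":-0.3},
    {"delta_pos":[-0.18,-0.8,0.18],"turn":[-0.09,-0.34,-0.3],"grip":-0.3},
    {"delta_pos":[-0.15,-0.8,0.18],"turn":[-0.1,-0.33,-0.29],"grip":-0.3},
    {"delta_pos":[-0.13,-0.81,0.19],"turn":[-0.09,-0.34,-0.3],"grip":-0.3},
    {"delta_pos":[0,0,0],"turn":[0,0,0],"grip":-0.3},
    {"delta_pos":[0,0,0],"turn":[0,0,0],"grip":-0.3},
  ],
)

```text
t: 4.5
tool_pos: [0.4166, 0.0049, 0.1581]
eef_rot: [[-0.821, -0.093, 0.564], [-0.074, 0.996, 0.055], [-0.567, 0.003, -0.824]]
wrist_force: [-0.7, -0.2, 0.5]
width: 0.0554
gripper_force: 0.0
```

Call:
apply_moves(
  motion=[
    {"delta_pos":[-0.05,-0.2,0.7],"turn":[0,0,0],"grip":-0.3},
    {"delta_pos":[0,0,0.7],"turn":[0,0,0],"grip":-0.3},
    {"delta_pos":[0,0,0.3],"turn":[0,0,0],"grip":-0.3},
    {"delta_pos":[0,0,0],"turn":[0,0,0],"grip":-0.3},
  ],
)

```text
t: 5.0
tool_pos: [0.4479, 0.0044, 0.119]
eef_rot: [[-0.822, -0.095, 0.561], [-0.078, 0.995, 0.055], [-0.564, 0.001, -0.826]]
wrist_force: [-0.4, -0.0, 1.4]
width: 0.0553
gripper_force: 0.0
```

```bash
python3 - <<'E'
from fit2 import *
st=monitor.get_state();R=st["eef_rot"];P=st["tool_pos"];print(P,W(p,kp(q,78)),(R.T@(W(p,kp(q,29))-P))/.03)
s=snapshot("side");t=snapshot("top");cv2.imwrite("pics/s3f.png",s);cv2.imwrite("pics/t3f.png",t)
a=cv2.resize(s[190:260,230:300],(400,400),interpolation=2);b=cv2.resize(t[200:260,222:282],(400,400),interpolation=2)
cv2.imwrite("pics/st3.png",np.hstack([a,b]))
for nm,I,bx in(("side",s,(255,212,275,235)),("top",t,(244,226,264,244))):print(nm,red(I,bx),proj(nm,P+R[:,2]*.022))
E
```

```text
[0.4479 0.0044 0.119 ] [0.4425 0.0014 0.1248] [ 0.029  -0.0825  1.3651]
side (array([265.7895, 224.4211]), 19) [[263.1681 219.6181]]
top (array([252., 234.]), 9) [[251.6249 236.5032]]
```

View pics/st3.png

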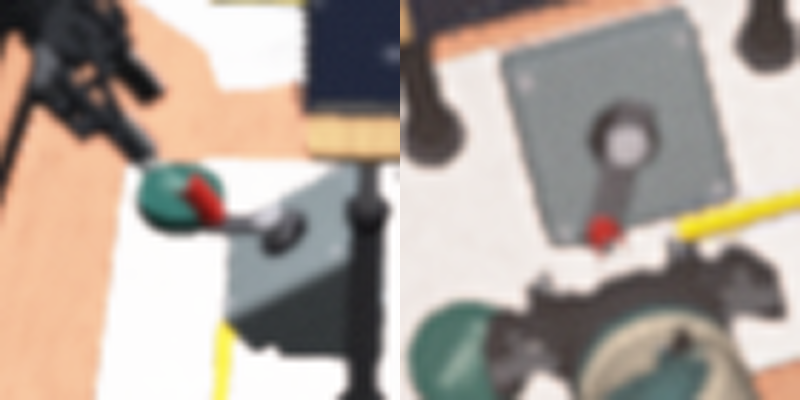

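```bash
python3 - <<'E'
from fit2 import *
st=monitor.get_state();R=st["eef_rot"];P=st["tool_pos"]
for z in(.0,.012,.022):
  for y in(-.028,-.042,.028,.042):
    X=P+R@[0,y,z];print(z,y,(proj("side",X)[0]+.5-[230,190])*400/70,(proj("top",X)[0]+.5-[222,200])*400/60)
E
```

```text
0.0 -0.028 [168.8317 176.857 ] [264.5704 242.333 ]
0.0 -0.042 [167.1982 191.0661] [292.9371 234.4418]
0.0 0.028 [175.1398 122.0206] [150.6462 274.0291]
0.0 0.042 [176.6626 108.7912] [122.0492 281.9865]
0.012 -0.028 [180.0649 189.546 ] [261.1886 235.773 ]
0.012 -0.042 [178.5196 203.7925] [289.358  227.9426]
0.012 0.028 [186.0331 134.5565] [148.0596 267.2239]
0.012 0.042 [187.4739 121.2882] [119.663  275.1195]
0.022 -0.028 [189.3611 200.0462] [258.4066 230.3766]
0.022 -0.042 [187.8883 214.3229] [286.4138 222.5962]
0.022 0.028 [195.0499 144.9326] [145.932  261.6261]
0.022 0.042 [196.4234 131.6326] [117.7002 269.4709]
```

```bash
python3 - <<'E'
from h import *
L=[]
for n,(y0,y1,x0,x1) in(("side",(190,260,230,300)),("top",(200,260,222,282))):
    a=cv2.imread(f"pics/{n}0.png");b=cv2.imread(f"pics/{n[0]}3f.png")
    d=np.clip(cv2.absdiff(a,b).astype(int)*4,0,255).astype(np.uint8)[y0:y1,x0:x1];L.append(cv2.resize(d,(400,400),interpolation=0))
cv2.imwrite("pics/d3.png",np.hstack(L))
E
```

```text
(no output)
```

View pics/d3.png

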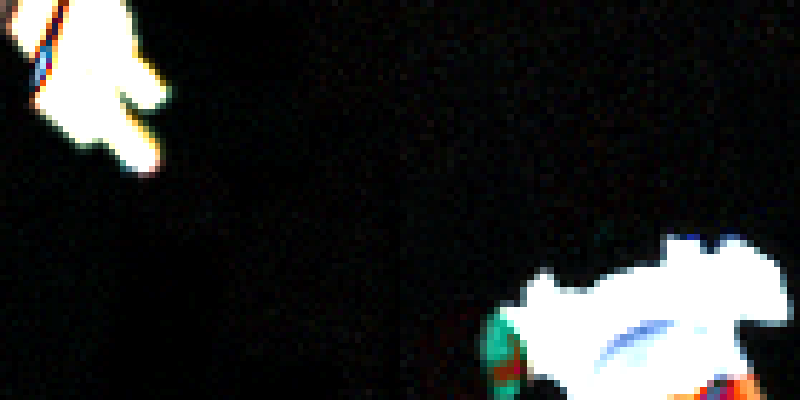

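```bash
python3 - <<'E'
from h import *
np.set_printoptions(precision=4,suppress=True)
st=monitor.get_state();R=st["eef_rot"];P=st["tool_pos"]
for s,t in(((150,170),(280,238)),((163,95),(140,274))):
    a=np.array(s)*70/400+[230,190]-.5;b=np.array(t)*60/400+[222,200]-.5
    X,g=tri(a,b);print(X,g,"tool",R.T@(X-P))
E
```

```text
[ 0.4437 -0.0325  0.1325] 0.006873094456841678 tool [-0.0011 -0.0357 -0.015 ]
[0.4387 0.0359 0.1381] 0.003289678313357169 tool [-0.0054  0.0329 -0.0187]
```

Call:
apply_moves(
  motion=[
    {"delta_pos":[0,-0.08,0.45],"turn":[0,0,0],"grip":-0.3},
    {"delta_pos":[0,0,0.45],"turn":[0,0,0],"grip":-0.3},
    {"delta_pos":[0,0,0],"turn":[0,0,0],"grip":-0.3},
    {"delta_pos":[0,0,0],"turn":[0,0,0],"grip":-0.3},
  ],
)

```text
t: 5.6
tool_pos: [0.4643, 0.0066, 0.1033]
eef_rot: [[-0.829, -0.086, 0.553], [-0.073, 0.996, 0.045], [-0.555, -0.003, -0.832]]
wrist_force: [0.2, -0.2, 0.2]
width: 0.0553
gripper_force: 0.0
```

```bash
python3 - <<'E'
from fit2 import *
st=monitor.get_state();R=st["eef_rot"];P=st["tool_pos"];print(P,st["t"],(R.T@(W(p,kp(q,29))-P))/.03)
L=[]
for n,(y0,y1,x0,x1) in(("side",(195,245,240,290)),("top",(205,255,228,278))):
    a=cv2.imread(f"pics/{n}0.png");b=snapshot(n);cv2.imwrite(f"pics/{n}4.png",b)
    c=cv2.resize(b[y0:y1,x0:x1],(400,400),interpolation=2)
    X=[P+R@[0,y,z] for y in(-.028,.028) for z in(0,.012,.022)]
    for pt in proj(n,X): cv2.circle(c,tuple(int(v) for v in (pt+.5-[x0,y0])*8),3,(255,0,255),-1)
    for h in(2,21,40):
        pt=proj(n,W(p,kp(q,h)))[0];cv2.circle(c,tuple(int(v) for v in (pt+.5-[x0,y0])*8),3,(0,255,0),-1)
    L.append(c)
cv2.imwrite("pics/st4.png",np.hstack(L))
E
```

```text
[0.4643 0.0066 0.1033] 5.6 [ 0.1811 -0.0956  0.6262]
```

View pics/st4.png

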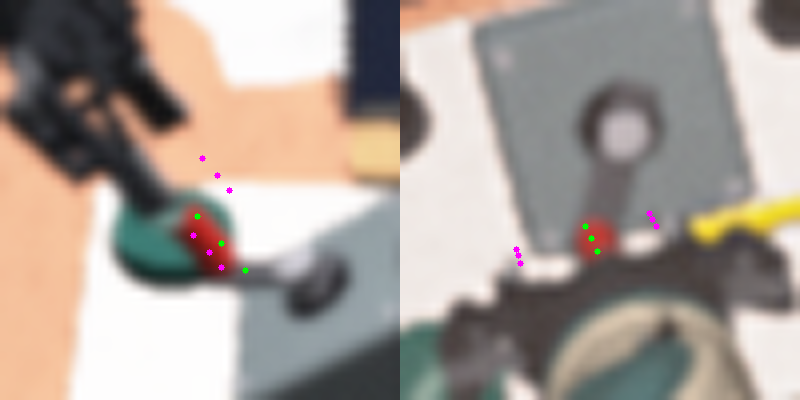

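Call:
apply_moves(
  motion=[
    {"delta_pos":[0.08,-0.08,0.4],"turn":[0,0,0],"grip":-0.3},
    {"delta_pos":[0.08,-0.06,0.4],"turn":[0,0,0],"grip":-0.3},
    {"delta_pos":[0,0,0],"turn":[0,0,0],"grip":-0.3},
  ],
)

```text
t: 6.08
tool_pos: [0.4758, 0.0078, 0.089]
eef_rot: [[-0.837, -0.08, 0.542], [-0.072, 0.997, 0.036], [-0.543, -0.009, -0.84]]
wrist_force: [-0.4, 0.3, 0.3]
width: 0.0553
gripper_force: 0.0
```

```bash
cat > look.py <<'E'
from fit2 import *
import sys
st=monitor.get_state();R=st["eef_rot"];P=st["tool_pos"];print(P,st["t"],st["wrist_force"],(R.T@(W(p,kp(q,29))-P))/.03)
def dark(n,box,ref):  # tips of changed region
    b=snapshot(n);cv2.imwrite(f"pics/{n}{sys.argv[1]}.png",b)
    x0,y0,x1,y1=box;d=cv2.absdiff(cv2.imread(ref),b)[y0:y1,x0:x1].max(2)>35
    return b,d
L=[]
for n,(y0,y1,x0,x1) in(("side",(195,245,240,290)),("top",(205,255,228,278))):
    b,d=dark(n,(x0,y0,x1,y1),f"pics/{n}0.png")
    c=cv2.resize(b[y0:y1,x0:x1],(400,400),interpolation=2);L.append(c)
    for r_ in range(0,50,1): 
        if n=="side" and 20<=r_<42: print(r_,"".join(".#"[int(v)] for v in d[r_]))
        if n=="top" and 20<=r_<42: print(r_,"".join(".#"[int(v)] for v in d[r_]))
    print()
    for h in(2,21,40): print("knob",h,proj(n,W(p,kp(q,h)))[0]-[x0,y0])
    print("red",red(b,(256,215,272,232) if n=="side" else(246,228,262,242))[0]-[x0,y0])
cv2.imwrite(f"pics/st{sys.argv[1]}.png",np.hstack(L))
E
python3 look.py 5
```

```text
[0.4758 0.0078 0.089 ] 6.075 [-0.4259  0.3081  0.2946] [ 0.2366 -0.1047  0.0212]
20 ......##################..........................
21 .......##############.............................
22 ........##############............................
23 .........#############............................
24 ..........############............................
25 ...........############...........................
26 ............####.#########........................
27 ..................########........................
28 ...................#######........................
29 ....................######........................
30 ..................................................
31 ..................................................
32 ..................................................
33 ..................................................
34 ..................................................
35 ..................................................
36 ..................................................
37 ..................................................
38 ............................................
[... 994 characters left out ...]
######################..
34 ..........######################################..
35 .....############################################.
36 .....############################################.
37 ....#####################################....##...
38 ....####################################..........
39 ...######################################.........
40 ....#####################################.........
41 ....#####################################.........

knob 2 [22.7434 27.8114]
knob 21 [23.44  29.358]
knob 40 [24.152  30.9388]
red [nan nan]fit.py:10: RuntimeWarning: invalid value encountered in divide
  y,x=np.mgrid[y0:y1,x0:x1];return np.array([(x*w).sum(),(y*w).sum()])/w.sum(),int(w.sum())
```

```bash
python3 -c "
from h import *
s=monitor.get_state();print(s['joints'],s['joint_velocities'],s['tau'],s['wrist_force'],s['ft_torque'])"
```

```text
[-0.28299041  0.04505825  2.37844859  0.836194    0.25330137 -2.70374464] [-2.60711608e-03 -9.26481921e-03  3.00357915e-03 -2.29729534e-03
  3.02529872e-03 -2.27419035e-05] [ 3.42881901e-02 -1.96788990e+01 -1.72030449e+01  6.85675722e-01
 -1.34163190e+00 -9.17460216e-05] [-0.24939197 -0.13500104  0.04377459] [-0.01831986  0.25669131  0.08616928]
```

View pics/st5.png

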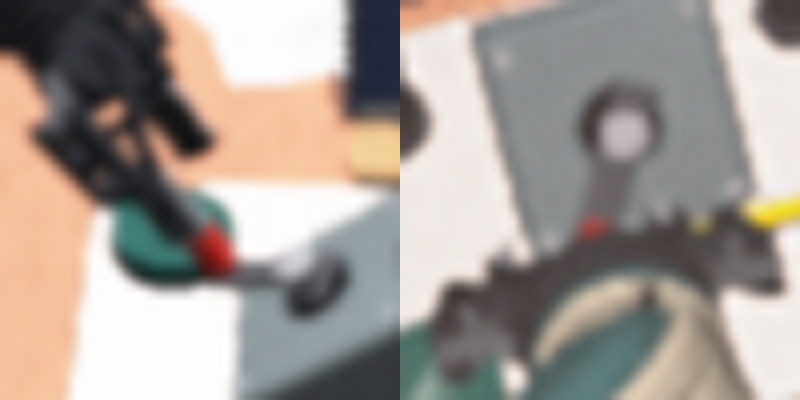

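Call:
apply_moves(
  motion=[
    {"delta_pos":[0,0,-0.8],"turn":[0,0,0.5],"grip":-0.3},
    {"delta_pos":[0,0,-0.8],"turn":[0,0,0.9],"grip":-0.3},
    {"delta_pos":[0,0,-0.6],"turn":[0,0,1],"grip":-0.3},
    {"delta_pos":[0,0,0],"turn":[0,0,1],"grip":-0.3},
    {"delta_pos":[0,0,0],"turn":[0,0,1],"grip":-0.3},
    {"delta_pos":[0,0,0],"turn":[0,0,1],"grip":-0.3},
    {"delta_pos":[0,0,0],"turn":[0,0,1],"grip":-0.3},
    {"delta_pos":[0,0,0],"turn":[0,0,1],"grip":-0.3},
  ],
)

```text
t: 7.18
tool_pos: [0.4394, 0.0052, 0.1451]
eef_rot: [[-0.737, 0.403, 0.543], [0.499, 0.866, 0.036], [-0.456, 0.297, -0.839]]
wrist_force: [0.0, 0.1, -0.6]
width: 0.0557
gripper_force: 0.0
```

```bash
cat > tgt.py <<'E'
from fit2 import *;from plan import plan,Ro
th=0.45
Rg=Rw@np.c_[-r,u,-n]@Ro.from_rotvec([0,th,0]).as_matrix()
def tcp(phi,back,h=26):  # grasp point h above arm plane on handle axis, TCP backed off along the tool
    qq=[q[0],q[1],phi];return W(p,kp(qq,h))-Rg[:,2]*back/1000
E
python3 - <<'E'
from tgt import *
s=monitor.get_state();print(s["joints"],s["tool_pos"])
plan(s["tool_pos"],s["eef_rot"],tcp(q[2],80),Rg,-0.3)
E
```

```text
[-0.3383 -0.1321  2.3312  0.5069  0.4557 -1.7995] [0.4394 0.0052 0.1451]
[{"delta_pos": [-0.04, -0.1, 0.0], "turn": [-0.25, 0.4, 0.9], "grip": -0.3}, {"delta_pos": [-0.04, -0.09, -0.01], "turn": [-0.25, 0.4, 0.9], "grip": -0.3}, {"delta_pos": [-0.05, -0.09, -0.01], "turn": [-0.25, 0.4, 0.9], "grip": -0.3}, {"delta_pos": [-0.06, -0.09, -0.01], "turn": [-0.25, 0.4, 0.9], "grip": -0.3}, {"delta_pos": [-0.06, -0.08, -0.02], "turn": [-0.25, 0.4, 0.91], "grip": -0.3}, {"delta_pos": [-0.07, -0.08, -0.02], "turn": [-0.25, 0.39, 0.9], "grip": -0.3}, {"delta_pos": [-0.07, -0.07, -0.02], "turn": [-0.25, 0.4, 0.91], "grip": -0.3}, {"delta_pos": [-0.07, -0.06, -0.03], "turn": [-0.25, 0.39, 0.9], "grip": -0.3}]
[{"delta_pos": [-0.08, -0.06, -0.03], "turn": [-0.25, 0.4, 0.91], "grip": -0.3}, {"delta_pos": [-0.08, -0.05, -0.03], "turn": [-0.25, 0.39, 0.9], "grip": -0.3}, {"delta_pos": [-0.08, -0.05, -0.04], "turn": [-0.25, 0.39, 0.91], "grip": -0.3}, {"delta_pos": [-0.09, -0.04, -0.04], "turn": [-0.24, 0.4, 0.9], "grip": -0.3}, {"delta_pos": [-0.09, -0.03, -0.04], "turn": [-0.25, 0.39, 0.91], "grip": -0.3}]
end [ 0.4343 -0.0345  0.1412]
```

Call:
apply_moves(
  motion=[
    {"delta_pos":[-0.04,-0.1,0.0],"turn":[-0.25,0.4,0.9],"grip":-0.3},
    {"delta_pos":[-0.04,-0.09,-0.01],"turn":[-0.25,0.4,0.9],"grip":-0.3},
    {"delta_pos":[-0.05,-0.09,-0.01],"turn":[-0.25,0.4,0.9],"grip":-0.3},
    {"delta_pos":[-0.06,-0.09,-0.01],"turn":[-0.25,0.4,0.9],"grip":-0.3},
    {"delta_pos":[-0.06,-0.08,-0.02],"turn":[-0.25,0.4,0.91],"grip":-0.3},
    {"delta_pos":[-0.07,-0.08,-0.02],"turn":[-0.25,0.39,0.9],"grip":-0.3},
    {"delta_pos":[-0.07,-0.07,-0.02],"turn":[-0.25,0.4,0.91],"grip":-0.3},
    {"delta_pos":[-0.07,-0.06,-0.03],"turn":[-0.25,0.39,0.9],"grip":-0.3},
  ],
)

```text
t: 8.18
tool_pos: [0.4364, -0.0196, 0.143]
eef_rot: [[-0.54, 0.701, 0.465], [0.841, 0.435, 0.32], [0.022, 0.565, -0.825]]
wrist_force: [0.4, -1.2, 1.0]
width: 0.0557
gripper_force: 0.0
```

Call:
apply_moves(
  motion=[
    {"delta_pos":[-0.08,-0.06,-0.03],"turn":[-0.25,0.4,0.91],"grip":-0.3},
    {"delta_pos":[-0.08,-0.05,-0.03],"turn":[-0.25,0.39,0.9],"grip":-0.3},
    {"delta_pos":[-0.08,-0.05,-0.04],"turn":[-0.25,0.39,0.91],"grip":-0.3},
    {"delta_pos":[-0.09,-0.04,-0.04],"turn":[-0.24,0.4,0.9],"grip":-0.3},
    {"delta_pos":[-0.09,-0.03,-0.04],"turn":[-0.25,0.39,0.91],"grip":-0.3},
    {"delta_pos":[0,0,0],"turn":[0,0,0],"grip":-0.3},
  ],
)

```text
t: 8.93
tool_pos: [0.4347, -0.0354, 0.1408]
eef_rot: [[-0.336, 0.816, 0.471], [0.872, 0.08, 0.483], [0.357, 0.573, -0.738]]
wrist_force: [-0.2, 0.3, -0.4]
width: 0.0559
gripper_force: 0.0
```

```bash
python3 - <<'E'
from tgt import *
s=monitor.get_state();print(s["joints"],s["tool_pos"],tcp(q[2],80));print(s["eef_rot"],Rg);R=s["eef_rot"];P=s["tool_pos"]
print(R.T@(tcp(q[2],3)-P)/.03)
# fingertip location from pictures, differenced with the start
for n,(y0,y1,x0,x1) in(("side",(180,245,225,290)),("top",(205,255,222,282))):
    b=snapshot(n);cv2.imwrite(f"pics/{n}6.png",b)
    d=cv2.absdiff(cv2.imread(f"pics/{n}0.png"),b)[y0:y1,x0:x1].max(2)>35
    print(n,"tips at z 0,12,22:",[(y,z,(proj(n,P+R@[0,y,z])[0]-[x0,y0]).round(1).tolist()) for y in(-.035,.035) for z in(0,.022)])
    for i,w in enumerate(d):
        if w.any():print(i,"".join(".#"[int(v)] for v in w))
E
```

```text
[-0.9176  0.118   2.2378  0.8467  1.1009 -1.6823] [ 0.4347 -0.0354  0.1408] [ 0.4344 -0.0343  0.1412]
[[-0.3356  0.8156  0.4713]
 [ 0.8719  0.0796  0.4831]
 [ 0.3565  0.5731 -0.7379]] [[-0.3359  0.8153  0.4717]
 [ 0.8719  0.0797  0.4831]
 [ 0.3563  0.5736 -0.7376]]
[0.0392 0.0037 2.5673]
side tips at z 0,12,22: [(-0.035, 0, [21.0, 41.6]), (-0.035, 0.022, [24.6, 43.5]), (0.035, 0, [37.0, 33.0]), (0.035, 0.022, [40.5, 35.0])]
9 #................................................................
10 ##...............................................................
11 ##.#.............................................................
12 ###..............................................................
13 ###....##........................................................
14 ###....###...........####........................................
15 ####..#####..........#####.......................................
16 ####..#######........######......................................
17 ####.########..#....########.....................................
18 ###..#######..###############....................
[... 3286 characters left out ...]
.............####################.........................##
40 .......#######.###################........................##
41 .....###########.##################.......................##
42 ...##############.##################..............######.###
43 ...##################################...........############
44 ..################.###################.........#############
45 ..#################.###################.........############
46 .##################.#####################........###########
47 .##################.######################........##########
48 .##################.#######################........#########
49 .###################.#######################.........#######
```

Call:
apply_moves(
  motion=[
    {"delta_pos":[0.04,0,0.8],"turn":[0,0,0],"grip":-0.3},
    {"delta_pos":[0,0,0.8],"turn":[0,0,0],"grip":-0.3},
    {"delta_pos":[0,0,0.6],"turn":[0,0,0],"grip":-0.3},
    {"delta_pos":[0,0,0.37],"turn":[0,0,0],"grip":-0.3},
    {"delta_pos":[0,0,0],"turn":[0,0,0],"grip":-0.3},
  ],
)

```text
t: 9.65
tool_pos: [0.4704, 0.0045, 0.0846]
eef_rot: [[-0.339, 0.815, 0.47], [0.871, 0.083, 0.484], [0.356, 0.573, -0.738]]
wrist_force: [-0.1, -0.5, -1.2]
width: 0.0552
gripper_force: 0.0
```

```bash
python3 - <<'E'
from tgt import *
s=monitor.get_state();R=s["eef_rot"];P=s["tool_pos"];print(s["joints"],s["wrist_force"],R.T@(tcp(q[2],3)-P)/.03)
L=[]
for n,(y0,y1,x0,x1) in(("side",(195,245,240,290)),("top",(205,255,228,278))):
    b=snapshot(n);cv2.imwrite(f"pics/{n}7.png",b);c=cv2.resize(b[y0:y1,x0:x1],(400,400),interpolation=2)
    for pt in proj(n,[P+R@[0,y,z] for y in(-.028,.028) for z in(0,.022)]): cv2.circle(c,tuple(int(v) for v in (pt+.5-[x0,y0])*8),3,(255,0,255),-1)
    L.append(c)
cv2.imwrite("pics/st7.png",np.hstack(L))
E
```

```text
[-0.7568  0.2401  2.3077  1.0299  0.9059 -1.7957] [-0.0687 -0.4722 -1.2137] [-0.0544  0.0015 -0.0181]
```

View pics/st7.png

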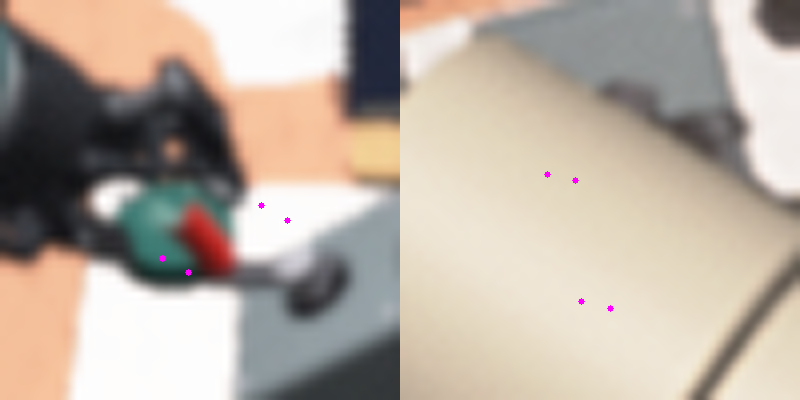

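Call:
apply_moves(
  motion=[
    {"delta_pos":[-0.05,0,0.35],"turn":[0,0,0],"grip":-0.3},
    {"delta_pos":[0,0,0.35],"turn":[0,0,0],"grip":-0.3},
    {"delta_pos":[0,0,0],"turn":[0,0,0],"grip":-0.3},
  ],
)

```text
t: 10.12
tool_pos: [0.4808, 0.0132, 0.0681]
eef_rot: [[-0.338, 0.816, 0.47], [0.871, 0.082, 0.484], [0.356, 0.573, -0.738]]
wrist_force: [-0.2, -0.0, 0.8]
width: 0.0557
gripper_force: 0.0
```

Call:
apply_moves(
  motion=[
    {"delta_pos":[0,0,0.2],"turn":[0,0,0],"grip":-0.3},
    {"delta_pos":[0,0,0],"turn":[0,0,0],"grip":-0.3},
  ],
)

```text
t: 10.38
tool_pos: [0.4838, 0.0158, 0.064]
eef_rot: [[-0.338, 0.815, 0.471], [0.872, 0.082, 0.483], [0.355, 0.573, -0.738]]
wrist_force: [0.2, -0.2, 0.9]
width: 0.0555
gripper_force: 0.0
```

```bash
python3 - <<'E'
from tgt import *
s=monitor.get_state();print(s["wrist_force"])
y0,y1,x0,x1=195,245,240,290
b=snapshot("side");cv2.imwrite("pics/side8.png",b)
cv2.imwrite("pics/st8.png",cv2.resize(b[y0:y1,x0:x1],(500,500),interpolation=2))
E
```

```text
[ 0.2033 -0.2212  0.9464]
```

View pics/st8.png

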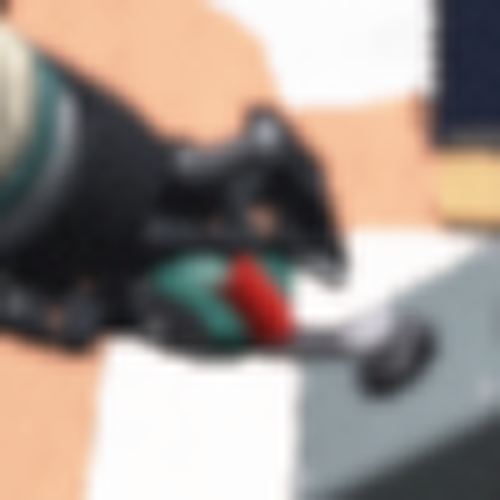

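Call:
apply_moves(
  motion=[
    {"delta_pos":[0,0,0],"turn":[0,0,0],"grip":0.3},
    {"delta_pos":[0,0,0],"turn":[0,0,0],"grip":0.6},
    {"delta_pos":[0,0,0],"turn":[0,0,0],"grip":1},
    {"delta_pos":[0,0,0],"turn":[0,0,0],"grip":1},
  ],
)

```text
t: 10.92
tool_pos: [0.4824, 0.016, 0.0638]
eef_rot: [[-0.338, 0.816, 0.469], [0.871, 0.084, 0.483], [0.355, 0.572, -0.739]]
wrist_force: [-5.2, -1.9, 1.4]
width: 0.0161
gripper_force: 58.4
```

```bash
cat > asc.py <<'E'
from h import *
def asc(n,box,b=None,save=None):
    if b is None:b=snapshot(n)
    if save:cv2.imwrite(save,b)
    x0,y0,x1,y1=box
    for y in range(y0,y1):
        L=""
        for x in range(x0,x1):
            B,G,Rr=[int(v) for v in b[y,x]];m=max(B,G,Rr)
            L+="R" if Rr-G>70 and G<95 else "o" if Rr>200 and B<90 and Rr-G>50 else "Y" if Rr>170 and G>150 and B<110 else "t" if G-Rr>25 else "#" if m<75 else "+" if m<150 else "d" if Rr-B>50 else "."
        print(y,L)
    return b
E
python3 - <<'E'
from asc import *
asc("side",(250,205,290,238),save="pics/side9.png");asc("top",(240,215,275,245),save="pics/top9.png")
E
```

```text
205 #++dddddddddddddddd........ddddd.+######
206 ##++dddddddddddddddddddddddddddd++######
207 ###++dddddddddd.+ddddddddddddddd++######
208 ####++ddddddddd++.ddddddddddddddd+#+++++
209 ######+++.ddd..+++ddddddddddddddd+++++++
210 #######++......+++dddddddddddddddddddddd
211 #######+++++++++++.ddddddddddddddddddddd
212 #########++++++###+ddddddddddddddddddddd
213 ###########+d+++##+ddddddddddddddddddddd
214 ###########+dd.+##+ddddddddddddddddddddd
215 ###########++dd+##+ddddddddddddddddddddd
216 ############++++##+ddddddddddddddddddddd
217 ###################ddddddddddddddddddddd
218 ###################....................+
219 ###################+....................
220 ###################+....................
221 ###################+....................
222 ####################....................
223 #######+########+++#....................
224 +###############++++....................
225 ++#######+#####+++++....................
226 +##############++++++.........++........
227 ################+RR+++........++++......
228 ++...+###########+++++++.....+++++......
229 d.....+#########
[... 884 characters left out ...]
....................
228 ...................................
229 ...................................
230 ...................................
231 ...................................
232 ..................................+
233 .................................++
234 .................................++
235 ................................++.
236 ...............................++..
237 ...............................++..
238 ..............................++...
239 ..............................+....
240 .............................++....
241 ............................++.....
242 ............................++.....
243 ...........................++......
244 ...........................++......
```

```bash
cat > crank.py <<'E'
from tgt import *
import json
def rows(phi0,step,N,R,corr=(0,0,0)):
    out=[];acc=np.zeros(3)
    for i in range(1,N+1):
        d=R.T@(Rw@(kp([0,0,phi0+step*i],0)-kp([0,0,phi0],0)))/30
        e=np.round(d-acc,2);acc=acc+e;out.append({"delta_pos":(e+0).tolist(),"grip":1})
    print(json.dumps(out))
E
python3 -c "
from crank import *
rows(q[2],.3,4,Rg)"
```

```text
[{"delta_pos": [0.29, 0.31, 0.14], "grip": 1}, {"delta_pos": [0.2, 0.39, 0.1], "grip": 1}, {"delta_pos": [0.08, 0.44, 0.04], "grip": 1}, {"delta_pos": [-0.04, 0.45, -0.02], "grip": 1}]
```

Call:
apply_moves(
  motion=[
    {"delta_pos":[0.29,0.31,0.14],"turn":[0,0,0],"grip":1},
    {"delta_pos":[0.2,0.39,0.1],"turn":[0,0,0],"grip":1},
    {"delta_pos":[0.08,0.44,0.04],"turn":[0,0,0],"grip":1},
    {"delta_pos":[-0.04,0.45,-0.02],"turn":[0,0,0],"grip":1},
    {"delta_pos":[0,0,0],"turn":[0,0,0],"grip":1},
  ],
)

```text
t: 11.65
tool_pos: [0.5207, 0.0381, 0.0921]
eef_rot: [[-0.34, 0.814, 0.471], [0.871, 0.083, 0.485], [0.356, 0.574, -0.737]]
wrist_force: [-2.1, 2.7, 3.5]
width: 0.0165
gripper_force: 58.8
```

```bash
python3 - <<'E'
from crank import *
s=monitor.get_state();R=s["eef_rot"];P0=np.array([.4824,.016,.0638])
f=s["wrist_force"];Rc=Rw@np.c_[u,r,n];print("moved u,r,n mm",Rc.T@(s["tool_pos"]-P0)*1000,"want",45*np.array([np.cos(q[2]+1.2)-np.cos(q[2]),np.sin(q[2]+1.2)-np.sin(q[2])]),"force u,r,n",Rc.T@f,s["joints"])
c=snapshot("side");cv2.imwrite("pics/side10.png",c);print(models.place_of("side","pointer")[:2])
from asc import asc
asc("side",(288,152,304,182),c)
E
```

```text
moved u,r,n mm [ 49.1932 -18.2875   0.0648] want [ 47.5941 -17.8117] force u,r,n [ 0.5565 -2.8808  3.9034] [-0.5932  0.2576  2.2397  1.0893  0.8487 -1.6796]
[{'pixel': [296.8, 171.7], 'p': 0.56}, {'pixel': [255.2, 324.0], 'p': 0.26}]
152 ################
153 ################
154 ################
155 +++++++++++#####
156 +++++RR+RRR+####
157 ++++RRRRRRR+++++
158 +++++RRRRRR+++++
159 ##+++RRRRR++++++
160 ##++++++++++++++
161 ++++++##++++++++
162 ....++##++++++++
163 ......++++++++++
164 .......+dddddddd
165 ........dddddddd
166 ...........ddddd
167 ............dddd
168 ..............dd
169 ................
170 ................
171 ................
172 ......dd........
173 ......dd........
174 d.....dd........
175 dddddddddddddddd
176 +++ddddddddddddd
177 ##############++
178 ################
179 ################
180 ########++++++++
181 ####++++++++++++
```

```bash
python3 -c "
from crank import *
for k in range(3):rows(q[2]+1.2+3.2*k,.4,8,Rg)"
```

```text
[{"delta_pos": [-0.23, 0.54, -0.11], "grip": 1}, {"delta_pos": [-0.4, 0.4, -0.19], "grip": 1}, {"delta_pos": [-0.51, 0.19, -0.25], "grip": 1}, {"delta_pos": [-0.53, -0.04, -0.26], "grip": 1}, {"delta_pos": [-0.48, -0.27, -0.23], "grip": 1}, {"delta_pos": [-0.35, -0.46, -0.17], "grip": 1}, {"delta_pos": [-0.16, -0.57, -0.07], "grip": 1}, {"delta_pos": [0.06, -0.59, 0.02], "grip": 1}]
[{"delta_pos": [0.26, -0.52, 0.12], "grip": 1}, {"delta_pos": [0.42, -0.37, 0.21], "grip": 1}, {"delta_pos": [0.52, -0.16, 0.25], "grip": 1}, {"delta_pos": [0.53, 0.07, 0.25], "grip": 1}, {"delta_pos": [0.46, 0.31, 0.23], "grip": 1}, {"delta_pos": [0.32, 0.47, 0.15], "grip": 1}, {"delta_pos": [0.13, 0.58, 0.07], "grip": 1}, {"delta_pos": [-0.09, 0.59, -0.05], "grip": 1}]
[{"delta_pos": [-0.28, 0.51, -0.14], "grip": 1}, {"delta_pos": [-0.44, 0.34, -0.21], "grip": 1}, {"delta_pos": [-0.53, 0.12, -0.25], "grip": 1}, {"delta_pos": [-0.53, -0.11, -0.26], "grip": 1}, {"delta_pos": [-0.44, -0.33, -0.21], "grip": 1}, {"delta_pos": [-0.3, -0.5, -0.15], "grip": 1}, {"delta_pos": [-0.1, -0.58, -0.04], "grip": 1}, {"delta_pos": [0.12, -0.58, 0.05], "grip": 1}]
```

Call:
apply_moves(
  motion=[
    {"delta_pos":[-0.23,0.54,-0.11],"turn":[0,0,0],"grip":1},
    {"delta_pos":[-0.4,0.4,-0.19],"turn":[0,0,0],"grip":1},
    {"delta_pos":[-0.51,0.19,-0.25],"turn":[0,0,0],"grip":1},
    {"delta_pos":[-0.53,-0.04,-0.26],"turn":[0,0,0],"grip":1},
    {"delta_pos":[-0.48,-0.27,-0.23],"turn":[0,0,0],"grip":1},
    {"delta_pos":[-0.35,-0.46,-0.17],"turn":[0,0,0],"grip":1},
    {"delta_pos":[-0.16,-0.57,-0.07],"turn":[0,0,0],"grip":1},
    {"delta_pos":[0.06,-0.59,0.02],"turn":[0,0,0],"grip":1},
  ],
)

```text
t: 12.75
tool_pos: [0.5103, -0.0505, 0.0789]
eef_rot: [[-0.337, 0.814, 0.473], [0.871, 0.078, 0.486], [0.358, 0.576, -0.735]]
wrist_force: [7.8, 10.6, -0.4]
width: 0.0157
gripper_force: 58.7
```

```bash
cat > chk.py <<'E'
from crank import *
import sys
dphi=float(sys.argv[1])
s=monitor.get_state();P0=np.array([.4824,.016,.0638]);Rc=Rw@np.c_[u,r,n];f=s["wrist_force"]
print("moved",(Rc.T@(s["tool_pos"]-P0)*1000).round(1),"want",(45*np.array([np.cos(q[2]+dphi)-np.cos(q[2]),np.sin(q[2]+dphi)-np.sin(q[2])])).round(1),"force u,r,n",(Rc.T@f).round(1),s["joints"].round(2),s["width"])
E
python3 chk.py 4.4
```

```text
moved [26.1 68.9  0.1] want [23.5 68.9] force u,r,n [ 7.  -9.8 -5.3] [-0.79  0.32  2.19  0.99  0.95 -1.77] 0.01570681681914074
```

Call:
apply_moves(
  motion=[
    {"delta_pos":[0.3,-0.52,0.14],"turn":[0,0,0],"grip":1},
    {"delta_pos":[0.42,-0.37,0.21],"turn":[0,0,0],"grip":1},
    {"delta_pos":[0.52,-0.16,0.25],"turn":[0,0,0],"grip":1},
    {"delta_pos":[0.53,0.07,0.25],"turn":[0,0,0],"grip":1},
    {"delta_pos":[0.46,0.31,0.23],"turn":[0,0,0],"grip":1},
    {"delta_pos":[0.32,0.47,0.15],"turn":[0,0,0],"grip":1},
    {"delta_pos":[0.13,0.58,0.07],"turn":[0,0,0],"grip":1},
    {"delta_pos":[-0.09,0.59,-0.05],"turn":[0,0,0],"grip":1},
  ],
)

```text
t: 13.75
tool_pos: [0.5228, 0.0378, 0.0934]
eef_rot: [[-0.338, 0.817, 0.467], [0.871, 0.084, 0.483], [0.356, 0.571, -0.74]]
wrist_force: [-8.5, -2.9, -0.3]
width: 0.0165
gripper_force: 60.4
```

```bash
python3 chk.py 7.6; python3 - <<'E'
from asc import *
c=snapshot("side");print([models.place_of("side",l)[:2] for l in("pointer","mark")])
asc("side",(288,152,304,178),c,"pics/side11.png")
E
```

```text
moved [ 51.7 -17.7  -0. ] want [ 52.6 -16.3] force u,r,n [-7.3  2.1  4.8] [-0.59  0.26  2.23  1.08  0.85 -1.66] 0.016465668695855636
[[{'pixel': [295.1, 163.2], 'p': 0.59}], []]
152 ################
153 ################
154 ################
155 +++++++++++#####
156 +++++RR+RRR+####
157 ++++RRRRRRR+++++
158 +++++RRRRRR+++++
159 ##+++RRRRR++++++
160 ##++++++++++++++
161 ++++++##++++++++
162 ....++#+++++++++
163 ......++++++++++
164 ......dYdddddddd
165 ......dddddddddd
166 ......dd..dddddd
167 ddddd.dddddddddd
168 dddddddd..dddddd
169 ++++++++++++++++
170 ################
171 ################
172 ###########++###
173 #####+++++++++++
174 ####++++++++++++
175 #####+++++++++++
176 #########+++++++
177 ################
```

```bash
cat > pt.py <<'E'
from tgt import *
import sys
t=snapshot("top");cv2.imwrite("pics/topp.png",t)
pn=models.place_of("top","pointer")[:1];print(pn, models.place_of("top","mark")[:1])
from asc import asc
asc("top",(192,180,216,204),t)
# yellow-weighted rows in the side picture, pointer column
s=cv2.imread("pics/"+sys.argv[1]).astype(int)
print([(y,s[y,292:299,2].tolist(),s[y,292:299,0].tolist()) for y in range(160,170)])
for z in(.227,.265,.2926):
  for y in(125,133,139): print(z,y,proj("side",W(p,(50,y,z*1000)))[0],proj("top",W(p,(50,y,z*1000)))[0])
print("ring",proj("side",W(p,(50,147,292.6)))[0])
E
python3 pt.py side11.png
```

```text
[{'pixel': [200.0, 193.4], 'p': 0.8}] [{'pixel': [202.4, 191.3], 'p': 0.42}]
180 ############+ddddddddddd
181 ############++dddddddddd
182 ######+++++ddddddddddddd
183 ++++++dddddddddddddddddd
184 dddddddddddddddddddddddd
185 dddddddddddddddddddddddd
186 dddd..dddddddddddddddddd
187 dddd.+.ddddddddddddddddd
188 ddddd++ddddddddddddddddd
189 ddddd++ddddddddddddddddd
190 dddddR+RRddddddddddddddd
191 dddddR++RRdddddddddddddd
192 ddddoRRRRRoddddYYYdddddd
193 ddddoRRRRRoYYYYYYYdddddd
194 dddddRRRRooYYYYYYYdddddd
195 dddddoRRRooYYYYYdddddddd
196 ddddddddR+dYdddddddddddd
197 dddddddd++dddddddddddddd
198 ddddddddd+dddddddddddddd
199 ddddddddd++ddddddddddddd
200 ddddddddd++ddddddddddddd
201 dddddddddd+ddddddddddddd
202 dddddddddd++dddddddddddd
203 dddddddddd++dddddddddddd
[(160, [85, 88, 88, 97, 102, 97, 90], [48, 46, 45, 56, 51, 48, 49]), (161, [91, 79, 64, 73, 83, 87, 86], [58, 48, 51, 62, 56, 52, 49]), (162, [133, 97, 74, 78, 86, 89, 89], [114, 73, 59, 66, 59, 53, 51]), (163, [215, 167, 135, 136, 140, 143, 145], [206, 153, 102, 79, 77, 80, 83]), (164, [249, 239, 216, 225, 225, 227, 229], [2
[... 204 characters left out ...]
[237, 237, 232, 235, 238, 232, 230], [172, 189, 158, 149, 183, 177, 152]), (168, [172, 172, 169, 170, 171, 168, 168], [114, 121, 112, 111, 121, 118, 111]), (169, [88, 87, 87, 86, 87, 86, 89], [77, 77, 76, 76, 77, 75, 76])]
0.227 125 [294.4964 176.4213] [209.3893 199.197 ]
0.227 133 [294.5023 175.2252] [206.824  199.8965]
0.227 139 [294.5068 174.3345] [204.8983 200.4215]
0.265 125 [294.7817 167.4464] [207.8778 194.375 ]
0.265 133 [294.7865 166.27  ] [205.2522 195.0883]
0.265 139 [294.79   165.3942] [203.2812 195.6237]
0.2926 125 [294.9938 160.7607] [206.7351 190.7302]
0.2926 133 [294.9976 159.5999] [204.0639 191.4538]
0.2926 139 [295.0004 158.7358] [202.0586 191.997 ]
ring [295.0041 157.592 ]
```

```bash
cat > pz.py <<'E'
from tgt import *
def yb(f,box):
    x0,y0,x1,y1=box;B=cv2.imread(f)[y0:y1,x0:x1].astype(float)
    w=np.clip(B[...,1]-B[...,0]-70,0,None)*(B[...,2]>180);y,x=np.mgrid[y0:y1,x0:x1];return np.array([(x*w).sum(),(y*w).sum()])/w.sum(),(w>0).sum()
obs=[("pics/top0.png",0,(200,194,213,203)),("pics/topp.png",7.6,(201,189,212,199))]
if __name__=="__main__":
    C=[(yb(f,b),ph) for f,ph,b in obs];print(C)
    def rs(v): return np.ravel([proj("top",W(p,(v[0],v[1],v[2]+5*ph)))[0]-c[0] for c,ph in C])
    g=least_squares(rs,[50,130,228]);print("top x,ymid,z0",g.x,g.fun)
    for x in(46,48,50,52,54):
        g=least_squares(lambda v:np.r_[rs([x,*v])],[130,228]);print(x,g.x,g.fun.round(2))
    for f in("side0","side10","side11"):
        b=cv2.imread(f"pics/{f}.png").astype(int)
        d=(b[:,297:299,0].mean(1)+b[:,291:293,0].mean(1))/2-b[:,294:296,0].mean(1)
        print(f,[(y,int(d[y])) for y in range(160,180) if abs(d[y])>25])
E
python3 pz.py
```

```text
[((array([207.3519, 198.6355]), np.int64(21)), 0), ((array([205.6516, 193.7205]), np.int64(22)), 7.6)]
top x,ymid,z0 [ 39.2715 130.0157 260.203 ] [-0.0524  0.0169  0.0512 -0.0165]
46 [130.3114 244.7637] [-0.06 -0.01  0.06  0.01]
48 [130.3993 240.1745] [-0.06 -0.02  0.06  0.02]
50 [130.4872 235.5852] [-0.07 -0.03  0.06  0.03]
52 [130.5751 230.9959] [-0.07 -0.03  0.07  0.03]
54 [130.663  226.4066] [-0.07 -0.04  0.07  0.04]
side0 [(162, 30), (163, 60), (164, 60), (165, 57), (166, 63), (167, 69), (168, 69), (169, 69), (170, 69), (171, 70), (172, 73), (173, 73), (174, 70), (175, 71), (176, 58)]
side10 [(162, 32), (163, 60), (164, 60), (165, 56), (166, 63), (167, 69), (168, 70), (169, 69), (170, 69), (171, 69), (172, 70), (173, 75), (174, 64)]
side11 [(162, 31), (163, 61), (164, 60), (165, 52), (166, 38)]
```

```bash
python3 - <<'E'
from tgt import *
from scipy.optimize import brentq
for f in("side0","side10","side11"):
    b=cv2.imread(f"pics/{f}.png").astype(int);out=[]
    for x in range(287,316,4):
        col=b[:,x,:].sum(1)[195:230];print(f,x,col.tolist()) if x in(291,303) else 0
b=cv2.imread("pics/side0.png").astype(int)
for f in("side0","side10","side11"):
    b=cv2.imread(f"pics/{f}.png").astype(int);print(f,[(y,int((b[y,294:297,1]-b[y,294:297,0]).mean()),int(b[y,294:297,2].mean())) for y in range(160,178)])
for z in(227,235,240,265,275):
    print(z,"bottom edge",proj("side",W(p,(50,-120,z-5)))[0],proj("side",W(p,(90,-120,z-5)))[0],"top edge",proj("side",W(p,(50,-120,z+5)))[0])
E
```

```text
side0 291 [133, 135, 135, 134, 136, 137, 136, 133, 134, 137, 132, 137, 176, 241, 263, 373, 527, 573, 580, 583, 572, 518, 375, 349, 436, 470, 475, 469, 444, 340, 235, 190, 170, 182, 223]
side0 303 [132, 136, 149, 202, 263, 235, 180, 147, 135, 135, 138, 136, 160, 211, 238, 339, 507, 567, 581, 580, 580, 548, 414, 430, 630, 697, 705, 711, 714, 717, 720, 725, 728, 729, 731]
side10 291 [139, 133, 134, 134, 136, 136, 137, 132, 137, 135, 164, 221, 248, 344, 511, 573, 579, 579, 581, 547, 401, 285, 343, 423, 463, 475, 475, 471, 442, 340, 236, 189, 173, 176, 226]
side10 303 [139, 180, 238, 242, 198, 156, 137, 134, 136, 131, 147, 187, 245, 324, 500, 566, 576, 579, 580, 558, 452, 365, 479, 599, 672, 699, 705, 712, 714, 717, 721, 725, 725, 729, 730]
side11 291 [131, 140, 163, 218, 258, 349, 520, 577, 584, 586, 583, 548, 403, 282, 327, 363, 371, 374, 372, 370, 369, 374, 389, 423, 464, 479, 478, 474, 447, 340, 236, 191, 170, 182, 221]
side11 303 [136, 140, 148, 199, 250, 312, 482, 564, 583, 587, 587, 564, 448, 364, 481, 578, 607, 609, 613, 611, 615, 612, 612, 632, 679, 701, 708, 714, 718, 719, 722, 
[... 593 characters left out ...]
, 3, 95), (161, 3, 73), (162, 5, 79), (163, 28, 137), (164, 62, 222), (165, 66, 245), (166, 46, 246), (167, 45, 235), (168, 27, 170), (169, 0, 86), (170, -17, 42), (171, -20, 34), (172, -19, 44), (173, -18, 69), (174, -17, 84), (175, -18, 70), (176, -20, 47), (177, -20, 36)]
227 bottom edge [294.2361 219.7092] [306.8465 220.0065] top edge [294.3209 217.235 ]
235 bottom edge [294.3039 217.7316] [306.9595 218.029 ] top edge [294.3892 215.2396]
240 bottom edge [294.3465 216.4884] [307.0305 216.7858] top edge [294.4322 213.9851]
265 bottom edge [294.5621 210.1877] [307.39   210.4854] top edge [294.6496 207.6273]
275 bottom edge [294.6496 207.6273] [307.5358 207.9251] top edge [294.7378 205.0435]
```

Call:
apply_moves(
  motion=[
    {"delta_pos":[-0.28,0.51,-0.14],"turn":[0,0,0],"grip":1},
    {"delta_pos":[-0.44,0.34,-0.21],"turn":[0,0,0],"grip":1},
    {"delta_pos":[-0.53,0.12,-0.25],"turn":[0,0,0],"grip":1},
    {"delta_pos":[-0.53,-0.11,-0.26],"turn":[0,0,0],"grip":1},
    {"delta_pos":[-0.44,-0.33,-0.21],"turn":[0,0,0],"grip":1},
    {"delta_pos":[-0.3,-0.5,-0.15],"turn":[0,0,0],"grip":1},
    {"delta_pos":[-0.1,-0.58,-0.04],"turn":[0,0,0],"grip":1},
    {"delta_pos":[0,0,0],"turn":[0,0,0],"grip":1},
  ],
)

```text
t: 15.05
tool_pos: [0.5186, -0.051, 0.0844]
eef_rot: [[-0.336, 0.816, 0.47], [0.871, 0.08, 0.484], [0.358, 0.572, -0.738]]
wrist_force: [-5.1, 1.7, 5.4]
width: 0.0159
gripper_force: 60.6
```

```bash
python3 chk.py 10.4; cat > lv.py <<'E'
from pz import *
import sys
k=sys.argv[1]
for n in("side","top"):cv2.imwrite(f"pics/{n}{k}.png",snapshot(n))
print([models.place_of(n,"pointer")[:1] for n in("side","top")])
b=cv2.imread(f"pics/side{k}.png").astype(int)
for y in range(153,170):print(y,"G-B",(b[y,290:302,1]-b[y,290:302,0]).tolist(),"R-G",(b[y,290:302,2]-b[y,290:302,1]).tolist())
c=yb(f"pics/top{k}.png",(201,186,212,199));print("top blob",c)
for z in(280,285,290,292.6,295):print(z,"tip",proj("side",W(p,(50,140,z)))[0],"top mid",proj("top",W(p,(50,130.5,z)))[0])
col=[b[195:215,x,:].sum(1).tolist() for x in(291,)];print(col)
col=[b[185:212,x,:].sum(1).tolist() for x in(291,303)];print(col)
E
python3 lv.py 12
```

```text
moved [36.  70.2 -0.1] want [36.  70.9] force u,r,n [-0.9 -2.1  7.2] [-0.77  0.32  2.16  0.98  0.95 -1.73] 0.015948239606527963
[[{'pixel': [297.9, 161.1], 'p': 0.86}], [{'pixel': [201.2, 191.6], 'p': 0.96}]]
153 G-B [3, 3, 3, 4, -1, -3, -2, 0, 0, -2, 0, 0] R-G [8, 6, 5, 4, 2, 1, 1, 0, 1, 1, 1, 0]
154 G-B [9, 8, 6, 6, 2, -2, -2, 1, 2, 4, 3, 4] R-G [17, 16, 17, 15, 8, 4, 4, 8, 10, 6, 3, 1]
155 G-B [11, 10, 10, 7, 5, 0, 0, 5, 7, 7, 7, 5] R-G [22, 22, 26, 40, 37, 21, 33, 49, 33, 18, 13, 11]
156 G-B [12, 12, 11, 8, 4, 0, 0, 4, 8, 10, 10, 10] R-G [23, 25, 49, 94, 93, 64, 95, 116, 74, 32, 22, 20]
157 G-B [12, 12, 9, 6, 3, 0, 2, 4, 7, 11, 11, 12] R-G [23, 28, 76, 145, 147, 121, 148, 163, 105, 41, 25, 24]
158 G-B [12, 11, 10, 7, 4, 2, 4, 6, 9, 11, 12, 11] R-G [23, 26, 63, 129, 160, 158, 164, 154, 91, 37, 26, 25]
159 G-B [11, 12, 11, 9, 10, 15, 11, 10, 11, 11, 11, 12] R-G [22, 24, 37, 74, 107, 109, 111, 92, 52, 29, 25, 24]
160 G-B [10, 12, 11, 13, 34, 60, 39, 14, 11, 11, 12, 12] R-G [21, 25, 26, 32, 36, 37, 40, 39, 29, 26, 24, 24]
161 G-B [8, 10, 12, 16, 69, 116, 74, 24, 13, 12, 11, 13] R-G [
[... 971 characters left out ...]
ray([205.5278, 191.7716]), np.int64(18))
280 tip [294.9044 161.6486] top mid [205.4399 192.9036]
285 tip [294.9426 160.4393] top mid [205.2262 192.2417]
290 tip [294.9809 159.2254] top mid [205.0112 191.5756]
292.6 tip [295.0009 158.5923] top mid [204.8989 191.2276]
295 tip [295.0194 158.0067] top mid [204.7949 190.9054]
[[256, 322, 498, 569, 584, 586, 583, 554, 426, 304, 321, 370, 386, 381, 373, 370, 372, 369, 368, 372]]
[[135, 139, 137, 139, 139, 135, 137, 137, 150, 204, 256, 322, 498, 569, 584, 586, 583, 554, 426, 304, 321, 370, 386, 381, 373, 370, 372], [203, 234, 200, 158, 138, 133, 139, 135, 145, 191, 251, 290, 429, 545, 581, 584, 587, 575, 507, 381, 433, 565, 608, 610, 612, 608, 611]]
```

```bash
python3 - <<'E'
from pz import *
for f,r0,r1 in(("top0",194,203),("topp",189,199),("top12",187,197)):
    b=cv2.imread(f"pics/{f}.png").astype(float);B=b[r0:r1,196:214]
    w=np.clip(B[...,1]-B[...,0]-45,0,None);print(f,"cols196..",w.sum(0).astype(int).tolist());yy=np.arange(r0,r1)[:,None]
    print("  row centroid",((w*yy).sum(0)/np.maximum(w.sum(0),1)).round(2).tolist())
for z in(232,236,240):
  for y in(120,136,140):print(z,y,proj("top",W(p,(50,y,z)))[0],"phi7.6",proj("top",W(p,(50,y,z+38)))[0],"phi10.4",proj("top",W(p,(50,y,z+52)))[0])
print("ring model top",proj("top",W(p,(50,147,292.6)))[0],mt[0])
b=cv2.imread("pics/side12.png").astype(int);print("ring rows R-G",[(y,int((b[y,293:298,2]-b[y,293:298,1]).mean())) for y in range(153,163)])
E
```

```text
top0 cols196.. [0, 0, 0, 0, 0, 0, 0, 0, 93, 215, 235, 216, 220, 240, 195, 78, 35, 47]
  row centroid [0.0, 0.0, 0.0, 0.0, 0.0, 0.0, 0.0, 0.0, 199.26, 199.19, 199.05, 198.71, 198.35, 198.14, 197.96, 197.37, 197.54, 198.83]
topp cols196.. [0, 0, 0, 0, 0, 0, 87, 210, 264, 259, 240, 249, 246, 153, 59, 73, 82, 86]
  row centroid [0.0, 0.0, 0.0, 0.0, 0.0, 0.0, 194.3, 194.23, 194.16, 193.9, 193.52, 193.24, 193.17, 192.8, 192.29, 194.05, 194.12, 193.84]
top12 cols196.. [0, 0, 0, 0, 0, 0, 6, 145, 255, 268, 247, 240, 176, 82, 63, 78, 80, 81]
  row centroid [0.0, 0.0, 0.0, 0.0, 0.0, 0.0, 192.67, 192.25, 192.15, 191.92, 191.57, 191.26, 191.08, 190.56, 191.17, 191.97, 192.21, 191.96]
232 120 [210.8012 198.1371] phi7.6 [209.3183 193.2773] phi10.4 [208.7544 191.4294]
232 136 [205.6557 199.5395] phi7.6 [204.0515 194.7073] phi10.4 [203.4415 192.8699]
232 140 [204.3676 199.8905] phi7.6 [202.7331 195.0653] phi10.4 [202.1115 193.2305]
236 120 [210.6483 197.636 ] phi7.6 [209.1582 192.7526] phi10.4 [208.5915 190.8955]
236 136 [205.4903 199.0412] phi7.6 [203.8783 194.1856] phi10.4 [203.2652 192.3391]
236 140 [204.1991 199.3929] phi7.6 [202.5566 194.5443] phi10.4 [201.9319 192.7004]
240 120 [210.4947 197.1324] phi7.6 [208.9973 192.2252] phi10.4 [208.4278 190.359 ]
240 136 [205.3241 198.5405] phi7.6 [203.7042 193.6612] phi10.4 [203.0881 191.8056]
240 140 [204.0298 198.893 ] phi7.6 [202.3792 194.0207] phi10.4 [201.7514 192.1677]
ring model top [199.3825 192.7219] [199.24 192.84]
ring rows R-G [(153, 1), (154, 7), (155, 36), (156, 92), (157, 144), (158, 153), (159, 98), (160, 36), (161, 28), (162, 31)]
```

```bash
python3 -c "
from crank import *
rows(q[2]+10.4,.35,3,Rg)"
```

```text
[{"delta_pos": [0.09, -0.51, 0.04], "grip": 1}, {"delta_pos": [0.24, -0.45, 0.12], "grip": 1}, {"delta_pos": [0.37, -0.33, 0.18], "grip": 1}]
```

Call:
apply_moves(
  motion=[
    {"delta_pos":[0.09,-0.51,0.04],"turn":[0,0,0],"grip":1},
    {"delta_pos":[0.24,-0.45,0.12],"turn":[0,0,0],"grip":1},
    {"delta_pos":[0.37,-0.33,0.18],"turn":[0,0,0],"grip":1},
    {"delta_pos":[0,0,0],"turn":[0,0,0],"grip":1},
    {"delta_pos":[0,0,0],"turn":[0,0,0],"grip":1},
  ],
)

```text
t: 15.88
tool_pos: [0.4856, -0.0313, 0.0627]
eef_rot: [[-0.337, 0.815, 0.471], [0.872, 0.082, 0.483], [0.355, 0.573, -0.738]]
wrist_force: [-7.7, -0.4, 5.9]
width: 0.0161
gripper_force: 60.8
```

```bash
python3 chk.py 11.45; python3 lv.py 13 | grep -v "^\[\[[0-9]" ; python3 - <<'E'
from pz import *
b=cv2.imread("pics/top13.png").astype(float);B=b[186:197,196:214];w=np.clip(B[...,1]-B[...,0]-45,0,None);yy=np.arange(186,197)[:,None]
print(w.sum(0).astype(int).tolist(),((w*yy).sum(0)/np.maximum(w.sum(0),1)).round(2).tolist())
from asc import asc
asc("top",(193,184,214,200),cv2.imread("pics/top13.png"))
E
```

```text
moved [-1.8 47.4 -0.1] want [-2.6 47.6] force u,r,n [-2.9 -0.4  9.3] [-0.8   0.32  2.27  1.03  0.9  -1.86] 0.016093054275177255
[[{'pixel': [296.9, 161.4], 'p': 0.9}], [{'pixel': [200.5, 189.8], 'p': 0.65}]]
153 G-B [4, 2, 3, 1, 0, -3, -3, -2, -3, 1, 2, -1] R-G [9, 7, 7, 5, 1, 2, 2, 1, 2, 0, 1, 0]
154 G-B [9, 8, 8, 6, 1, -2, -1, 0, 4, 4, 2, 0] R-G [16, 15, 16, 15, 10, 4, 4, 8, 7, 7, 6, 4]
155 G-B [11, 12, 10, 9, 5, 2, 0, 4, 9, 7, 8, 6] R-G [22, 21, 27, 38, 37, 20, 32, 48, 32, 18, 13, 12]
156 G-B [12, 12, 11, 7, 4, -1, 1, 6, 9, 10, 10, 10] R-G [23, 25, 49, 95, 92, 65, 95, 116, 74, 31, 21, 21]
157 G-B [13, 11, 8, 6, 2, 0, 3, 5, 7, 10, 12, 10] R-G [23, 28, 76, 146, 147, 121, 147, 163, 104, 42, 24, 25]
158 G-B [12, 12, 10, 7, 6, 11, 6, 7, 9, 11, 11, 12] R-G [24, 26, 62, 130, 158, 154, 163, 154, 89, 37, 26, 24]
159 G-B [11, 11, 11, 10, 34, 61, 36, 13, 10, 12, 12, 13] R-G [21, 24, 37, 72, 95, 93, 100, 90, 52, 29, 26, 24]
160 G-B [12, 13, 13, 17, 67, 113, 72, 23, 12, 12, 12, 13] R-G [22, 25, 26, 31, 38, 46, 43, 38, 29, 26, 26, 25]
161 G-B [27, 28, 28, 30, 64, 105, 71, 32, 26, 25, 25, 27] R-
[... 1221 characters left out ...]
] top mid [204.8989 191.2276]
295 tip [295.0194 158.0067] top mid [204.7949 190.9054]
[0, 0, 0, 0, 0, 0, 14, 128, 228, 263, 264, 222, 132, 52, 62, 86, 89, 84] [0.0, 0.0, 0.0, 0.0, 0.0, 0.0, 191.64, 191.42, 191.32, 191.17, 190.91, 190.55, 189.95, 189.15, 190.61, 191.6, 191.66, 191.58]
184 ddddddddddddddddddddd
185 ddddddddddddddddddddd
186 ddd..dddddddddddddddd
187 ddd.+.ddddddddddddddd
188 dddd++ddddddddddddddd
189 dddd++ddddddddddddddd
190 ddddR+RRdddddYYYddddd
191 ddddR++RRoYYYYYYddddd
192 dddoRRRRRooYYYYdYdddd
193 dddoRRRRRodYYdddddddd
194 ddddRRRRRdddddddddddd
195 ddddoRRRodddddddddddd
196 dddddddRddddddddddddd
197 ddddddd++dddddddddddd
198 dddddddd+dddddddddddd
199 dddddddd++ddddddddddd
```

```bash
python3 -c "
from crank import *
rows(q[2]+11.45,.25,1,Rg)
print(Rg.T@np.array([0,0,.03])/.03)"
```

```text
[{"delta_pos": [0.31, -0.14, 0.15], "grip": 1}]
[ 0.3563  0.5736 -0.7376]
```

Call:
apply_moves(
  motion=[
    {"delta_pos":[0.31,-0.14,0.15],"turn":[0,0,0],"grip":1},
    {"delta_pos":[0,0,0],"turn":[0,0,0],"grip":1},
    {"delta_pos":[0,0,0],"turn":[0,0,0],"grip":0.2},
    {"delta_pos":[0,0,0],"turn":[0,0,0],"grip":-0.3},
    {"delta_pos":[0,0,0],"turn":[0,0,0],"grip":-0.3},
    {"delta_pos":[0,0,-0.6],"turn":[0,0,0],"grip":-0.3},
    {"delta_pos":[0,0,-1],"turn":[0,0,0],"grip":-0.3},
    {"delta_pos":[0,0,-1],"turn":[0,0,0],"grip":-0.3},
  ],
)

```text
t: 17.08
tool_pos: [0.445, -0.0593, 0.1184]
eef_rot: [[-0.338, 0.815, 0.471], [0.872, 0.082, 0.483], [0.355, 0.573, -0.738]]
wrist_force: [0.2, -0.5, 0.3]
width: 0.0554
gripper_force: 0.0
```

```bash
python3 lv.py 14 | sed -n '5,12p'; python3 - <<'E'
from pz import *
s=monitor.get_state();print(s["t"],s["tool_pos"],s["joints"].round(2),s["wrist_force"])
b=cv2.imread("pics/top14.png").astype(float);B=b[186:197,196:214];w=np.clip(B[...,1]-B[...,0]-45,0,None);yy=np.arange(186,197)[:,None]
print(((w*yy).sum(0)/np.maximum(w.sum(0),1)).round(2).tolist())
# tool pose targets for the wedge
E
```

```text
156 G-B [13, 10, 11, 8, 3, 0, 1, 5, 9, 11, 10, 10] R-G [23, 25, 50, 95, 93, 65, 95, 116, 73, 32, 22, 20]
157 G-B [13, 12, 10, 5, 4, 1, 3, 6, 6, 11, 12, 13] R-G [24, 28, 75, 145, 145, 120, 148, 162, 104, 42, 24, 23]
158 G-B [12, 11, 11, 7, 11, 20, 12, 7, 9, 11, 12, 12] R-G [22, 27, 61, 130, 154, 147, 159, 153, 90, 37, 25, 24]
159 G-B [11, 12, 11, 12, 42, 73, 46, 16, 11, 11, 11, 13] R-G [22, 24, 36, 71, 91, 89, 96, 89, 52, 29, 25, 24]
160 G-B [19, 17, 17, 20, 66, 112, 74, 23, 12, 13, 13, 12] R-G [22, 24, 26, 30, 39, 45, 43, 38, 29, 25, 25, 25]
161 G-B [35, 33, 33, 33, 60, 98, 67, 33, 26, 26, 25, 26] R-G [31, 32, 30, 30, 35, 34, 36, 31, 30, 30, 31, 30]
162 G-B [46, 45, 43, 42, 50, 64, 52, 41, 38, 38, 39, 39] R-G [40, 41, 40, 39, 40, 39, 40, 38, 38, 37, 38, 38]
163 G-B [29, 28, 27, 26, 27, 31, 28, 26, 26, 26, 26, 26] R-G [30, 30, 28, 29, 29, 30, 30, 28, 28, 28, 28, 28]
17.275 [ 0.4456 -0.0593  0.1179] [-0.93  0.19  2.23  0.86  1.07 -1.75] [-0.4645  0.133  -0.0982]
[0.0, 0.0, 0.0, 0.0, 0.0, 0.0, 191.31, 191.22, 191.15, 190.98, 190.72, 190.34, 189.88, 189.11, 190.83, 191.66, 191.72, 191.69]
```

```bash
cat > w.py <<'E'
from tgt import *
def Rd(yaw): # nose direction yaw, tool down, tool x towards the nose
    c,s=np.cos(yaw),np.sin(yaw);x=np.array([c,s,0]);z=np.array([0,0,-1.]);return np.c_[x,np.cross(z,x),z]
E
python3 - <<'E'
from w import *
s=monitor.get_state();a=np.radians(39.9);R=Rd(a);print(R)
G=np.array([.581,-.447])
rv=Ro.from_matrix(s["eef_rot"].T@R).as_rotvec();print(rv)
P,Q=plan(s["tool_pos"],s["eef_rot"],np.array([.43,-.20,.22]),Ro.from_matrix(s["eef_rot"]).as_matrix()@Ro.from_rotvec(rv*.45).as_matrix(),-1,N=8)
P,Q=plan(P,Q,np.array([*G,.13]),R,-1)
E
```

```text
[[ 0.7672  0.6414  0.    ]
 [ 0.6414 -0.7672  0.    ]
 [ 0.      0.     -1.    ]]
[ 0.3455 -0.6978  1.064 ]
[{"delta_pos": [-0.34, 0.14, -0.63], "turn": [0.24, -0.49, 0.75], "grip": -1}, {"delta_pos": [-0.35, 0.15, -0.62], "turn": [0.24, -0.49, 0.75], "grip": -1}, {"delta_pos": [-0.37, 0.16, -0.6], "turn": [0.24, -0.49, 0.75], "grip": -1}, {"delta_pos": [-0.38, 0.17, -0.59], "turn": [0.24, -0.49, 0.75], "grip": -1}, {"delta_pos": [-0.4, 0.19, -0.58], "turn": [0.25, -0.49, 0.75], "grip": -1}, {"delta_pos": [-0.41, 0.2, -0.57], "turn": [0.24, -0.49, 0.74], "grip": -1}, {"delta_pos": [-0.41, 0.21, -0.56], "turn": [0.25, -0.49, 0.75], "grip": -1}, {"delta_pos": [-0.43, 0.23, -0.55], "turn": [0.24, -0.5, 0.74], "grip": -1}]
end [ 0.43   -0.2001  0.22  ]
[{"delta_pos": [-0.67, 0.57, 0.25], "turn": [0.22, -0.44, 0.67], "grip": -1}, {"delta_pos": [-0.63, 0.61, 0.27], "turn": [0.22, -0.44, 0.66], "grip": -1}, {"delta_pos": [-0.59, 0.65, 0.28], "turn": [0.22, -0.43, 0.67], "grip": -1}, {"delta_pos": [-0.55, 0.68, 0.29], "turn": [0.21, -0.44, 0.67], "grip": -1}, {"delta_pos": [-0.5, 0.71, 0.29], "turn": [0.22, -0.43, 0.66], "grip": -1}, {"delta_pos": [-0.45, 0.74, 0.3], "turn": [0.21, -0.44, 0.67], "grip": -1}, {"delta_pos": [-0.4, 0.77, 0.3], "turn": [0.22, -0.43, 0.66], "grip": -1}, {"delta_pos": [-0.35, 0.8, 0.29], "turn": [0.21, -0.44, 0.67], "grip": -1}]
[{"delta_pos": [-0.29, 0.82, 0.29], "turn": [0.22, -0.43, 0.66], "grip": -1}, {"delta_pos": [-0.24, 0.84, 0.29], "turn": [0.21, -0.44, 0.67], "grip": -1}, {"delta_pos": [-0.18, 0.86, 0.28], "turn": [0.22, -0.43, 0.66], "grip": -1}]
end [ 0.5812 -0.447   0.1301]
```

Call:
apply_moves(
  motion=[
    {"delta_pos":[-0.34,0.14,-0.63],"turn":[0.24,-0.49,0.75],"grip":-1},
    {"delta_pos":[-0.35,0.15,-0.62],"turn":[0.24,-0.49,0.75],"grip":-1},
    {"delta_pos":[-0.37,0.16,-0.6],"turn":[0.24,-0.49,0.75],"grip":-1},
    {"delta_pos":[-0.38,0.17,-0.59],"turn":[0.24,-0.49,0.75],"grip":-1},
    {"delta_pos":[-0.4,0.19,-0.58],"turn":[0.25,-0.49,0.75],"grip":-1},
    {"delta_pos":[-0.41,0.2,-0.57],"turn":[0.24,-0.49,0.74],"grip":-1},
    {"delta_pos":[-0.41,0.21,-0.56],"turn":[0.25,-0.49,0.75],"grip":-1},
    {"delta_pos":[-0.43,0.23,-0.55],"turn":[0.24,-0.5,0.74],"grip":-1},
  ],
)

```text
t: 18.27
tool_pos: [0.43, -0.199, 0.219]
eef_rot: [[0.222, 0.91, 0.35], [0.928, -0.307, 0.211], [0.3, 0.278, -0.913]]
wrist_force: [-0.5, 0.4, -0.7]
width: 0.0856
gripper_force: 0.0
```

Call:
apply_moves(
  motion=[
    {"delta_pos":[-0.67,0.57,0.25],"turn":[0.22,-0.44,0.67],"grip":-1},
    {"delta_pos":[-0.63,0.61,0.27],"turn":[0.22,-0.44,0.66],"grip":-1},
    {"delta_pos":[-0.59,0.65,0.28],"turn":[0.22,-0.43,0.67],"grip":-1},
    {"delta_pos":[-0.55,0.68,0.29],"turn":[0.21,-0.44,0.67],"grip":-1},
    {"delta_pos":[-0.5,0.71,0.29],"turn":[0.22,-0.43,0.66],"grip":-1},
    {"delta_pos":[-0.45,0.74,0.3],"turn":[0.21,-0.44,0.67],"grip":-1},
    {"delta_pos":[-0.4,0.77,0.3],"turn":[0.22,-0.43,0.66],"grip":-1},
    {"delta_pos":[-0.35,0.8,0.29],"turn":[0.21,-0.44,0.67],"grip":-1},
  ],
)

```text
t: 19.27
tool_pos: [0.5407, -0.378, 0.1516]
eef_rot: [[0.65, 0.753, 0.107], [0.754, -0.656, 0.04], [0.1, 0.055, -0.993]]
wrist_force: [0.4, -0.5, 0.0]
width: 0.0854
gripper_force: 0.0
```

Call:
apply_moves(
  motion=[
    {"delta_pos":[-0.29,0.82,0.29],"turn":[0.22,-0.43,0.66],"grip":-1},
    {"delta_pos":[-0.24,0.84,0.29],"turn":[0.21,-0.44,0.67],"grip":-1},
    {"delta_pos":[-0.18,0.86,0.28],"turn":[0.22,-0.43,0.66],"grip":-1},
    {"delta_pos":[0,0,0],"turn":[0,0,0],"grip":-1},
    {"delta_pos":[0,0,0],"turn":[0,0,0],"grip":-1},
  ],
)

```text
t: 19.9
tool_pos: [0.5811, -0.4446, 0.128]
eef_rot: [[0.765, 0.644, -0.003], [0.644, -0.765, 0.004], [0.001, -0.005, -1.0]]
wrist_force: [-0.4, -0.5, 0.2]
width: 0.0854
gripper_force: 0.0
```

```bash
python3 - <<'E'
from w import *;from asc import asc
s=monitor.get_state();P=s["tool_pos"];R=s["eef_rot"];print(P,R,s["joints"].round(2),s["width"])
for n,bx in(("side",(255,292,320,348)),("top",(340,165,395,205))):
    print(n,"pred tips z0,.022",[(proj(n,P+R@[0,y,z])[0]).round(1).tolist() for y in(-.045,.045) for z in(0,.009,.022)])
    asc(n,bx,save=f"pics/{n}15.png")
E
```

```text
[ 0.5811 -0.4446  0.128 ] [[ 0.7654  0.6435 -0.0025]
 [ 0.6435 -0.7654  0.0043]
 [ 0.0009 -0.0049 -1.    ]] [-0.75  0.56  1.25  0.    1.33  0.12] 0.08535194940962611
side pred tips z0,.022 [[272.0, 306.1], [272.1, 308.2], [272.1, 311.1], [289.8, 328.3], [289.8, 330.3], [289.6, 333.3]]
292 ddddddddddddd.++######################++++++++ddddddddddddddddd+#
293 ddddddddddddd++#########+#############++++++++dddddddddddddddd+##
294 ddddddddddddd+####################+++#++++++++dddddddddddddddd+##
295 ddddddddddddd+#######+###########++++++++++++ddddddddddddddddd+##
296 ddddddddddddd+######+d+##########++++++++++++ddddddddddddddddd+##
297 ddddddddddddd+######+dd+##########+++++++++++ddddddddddddddddd+##
298 ddddddddddddd+######dddd+##########+++++++++dddddddddddddddddd+##
299 dddddddddddddd+###++ddddd+##########++++++++dddddddddddddddddd+##
300 dddddddddddddd+#++ddddddd+####++dd++#+++..+++ddddddddddddddddd+##
301 dddddddddddddddddddddddddd###+ddddd+#++..++#+ddddddddddddddddd+##
302 dddddddddddddddddddddddddd+#+dddddd+#++++++#+ddddddddddddddddd+##
303 dddddddddddddddddddddddddd+#+ddddd+####+
[... 4924 characters left out ...]
..............+++++.++++++dddddddddddddd
194 .............................+++++++++++ddddddddddddddd
195 ..............................+++++++++dddddddddddddddd
196 ..............................+++++++++dddddddddddddddd
197 ..............................++++++++ddddddddddddddddd
198 ...............................++++++dddddddddddddddddd
199 ...............................++++++dddddddddddddddddd
200 ................................++++ddddddddddddddddddd
201 ................................+++dddddddddddddddddddd
202 ...................................dddddddddddddddddddd
203 ...................................dddddddddddddddddddd
204 .....................................dddddddddddddddddd
```

Call:
apply_moves(
  motion=[
    {"delta_pos":[-0.05,0.06,0.8],"turn":[0,0,0],"grip":-1},
    {"delta_pos":[0,0,0.8],"turn":[0,0,0],"grip":-1},
    {"delta_pos":[0,0,0.8],"turn":[0,0,0],"grip":-1},
    {"delta_pos":[0,0,0.7],"turn":[0,0,0],"grip":-1},
    {"delta_pos":[0,0,0],"turn":[0,0,0],"grip":-1},
  ],
)

```text
t: 20.62
tool_pos: [0.5797, -0.4471, 0.0355]
eef_rot: [[0.766, 0.642, -0.003], [0.642, -0.766, 0.004], [0.0, -0.005, -1.0]]
wrist_force: [-0.2, 0.2, 0.5]
width: 0.0855
gripper_force: 0.0
```

Call:
apply_moves(
  motion=[
    {"delta_pos":[0,0,0.4],"turn":[0,0,0],"grip":-1},
    {"delta_pos":[0,0,0.2],"turn":[0,0,0],"grip":-1},
    {"delta_pos":[0,0,0],"turn":[0,0,0],"grip":-1},
  ],
)

```text
t: 21.0
tool_pos: [0.5811, -0.4484, 0.0184]
eef_rot: [[0.767, 0.642, -0.001], [0.642, -0.767, 0.002], [0.0, -0.002, -1.0]]
wrist_force: [0.3, -0.0, -0.3]
width: 0.0856
gripper_force: 0.0
```

```bash
python3 - <<'E'
from w import *;from asc import asc
s=monitor.get_state();P=s["tool_pos"];R=s["eef_rot"];print(P,s["wrist_force"],s["joints"].round(2))
n="side";print("pred tips z -.02,0",[(proj(n,P+R@[0,y,z])[0]).round(1).tolist() for y in(-.045,.045) for z in(-.02,0)])
asc(n,(265,312,310,360),save="pics/side16.png")
E
```

```text
[ 0.5811 -0.4484  0.0184] [ 0.2519 -0.0162 -0.3259] [-0.75  0.65  1.38  0.    1.12  0.12]
pred tips z -.02,0 [[272.0, 327.1], [272.1, 331.3], [289.0, 349.2], [288.8, 353.4]]
312 d+##########################+dddddddddddddddd
313 dd+#########################+dddddddddddddddd
314 dd+########################+ddddddddddddddddd
315 dd+########################+ddddddddddddddddd
316 dd+#######################+dddddddddddddddddd
317 ddd+######################+dddddddddddddddddd
318 ddd++####################+ddddddddddddddddddd
319 ddd.+####################+ddddddddddddddddddd
320 dddd+####################+ddddddddddddddddddd
321 dddd+####################+ddddddddddddddddddd
322 dddd+########++##########+ddddddddddddddddddd
323 dddd+#####++##########++++ddddddddddddddddddd
324 dddd+####++d+#########++++.dddddddddddddddddd
325 dddd+##++dddd+########+++++dddddddddddddddddd
326 dddd+++dddddd++########++++.ddddddddddddddddd
327 dddddddddddddd+######++++++..dd.ddddddddddddd
328 ddddddddddddddd+###++dd+++++..+++dddddddddddd
329 ddddddddddddddd+##+ddddd++++..+++dddddddddddd
330 ddddddddddddddd+#+dddd
[... 773 characters left out ...]

346 ddddddddddd++++++++++++#####+ddddddddddddddd+
347 dddddddddddd++++++ddd++####+dddddddddddddddd+
348 dddddddddddd++++ddddd++##++ddddddddddddddddd+
349 dddddddddddddddddddddd+++ddddddddddddddddddd+
350 dddddddddddddddddddddddddddddddddddddddddddd+
351 ddddddddddddddddddddddddddddddddddddddddddddd
352 ddddddddddddddddddddddddddddddddddddddddddddd
353 ddddddddddddddddddddddddddddddddddddddddddddd
354 ddddddddddddddddddddddddddddddddddddddddddddd
355 ddddddddddddddddddddddddddddddddddddddddddddd
356 ddddddddddddddddddddddddddddddddddddddddddddd
357 ddddddddddddddddddddddddddddddddddddddddddddd
358 ddddddddddddddddddddddddddddddddddddddddddddd
359 ddddddddddddddddddddddddddddddddddddddddddddd
```

Call:
apply_moves(
  motion=[
    {"delta_pos":[0,0,0.3],"turn":[0,0,0],"grip":-1},
    {"delta_pos":[0,0,0.2],"turn":[0,0,0],"grip":-1},
    {"delta_pos":[0,0,0],"turn":[0,0,0],"grip":-1},
  ],
)

```text
t: 21.42
tool_pos: [0.5808, -0.4481, 0.0026]
eef_rot: [[0.767, 0.642, -0.002], [0.642, -0.767, 0.003], [0.0, -0.003, -1.0]]
wrist_force: [0.3, -0.0, 0.3]
width: 0.0853
gripper_force: 0.0
```

Call:
apply_moves(
  motion=[
    {"delta_pos":[0,0,0],"turn":[0,0,0],"grip":0},
    {"delta_pos":[0,0,0],"turn":[0,0,0],"grip":0.4},
    {"delta_pos":[0,0,0],"turn":[0,0,0],"grip":1},
    {"delta_pos":[0,0,0],"turn":[0,0,0],"grip":1},
    {"delta_pos":[0,0,0],"turn":[0,0,0],"grip":1},
  ],
)

```text
t: 22.05
tool_pos: [0.5815, -0.4488, 0.0042]
eef_rot: [[0.767, 0.642, 0.0], [0.642, -0.767, 0.001], [0.0, -0.0, -1.0]]
wrist_force: [0.2, -0.2, 2.4]
width: 0.0201
gripper_force: 58.4
```

```bash
python3 - <<'E'
from w import *;from asc import asc
s=monitor.get_state();P=s["tool_pos"];R=s["eef_rot"];print(P,s["wrist_force"])
n="side";print("pred tips z -.02,0",[(proj(n,P+R@[0,y,z])[0]).round(1).tolist() for y in(-.02,.02) for z in(-.02,0)])
asc(n,(265,320,310,355),save="pics/side17.png")
E
```

```text
[ 0.5815 -0.4488  0.0042] [ 0.174  -0.1658  2.3922]
pred tips z -.02,0 [[276.7, 336.2], [276.7, 340.3], [284.2, 346.0], [284.1, 350.1]]
320 dddd+#####################+dddddddddddddddddd
321 dddd+####################+ddddddddddddddddddd
322 dddd+####################+ddddddddddddddddddd
323 ddddd+###################+ddddddddddddddddddd
324 ddddd+###################+ddddddddddddddddddd
325 ddddd+###################+ddddddddddddddddddd
326 dddddd++#################+ddddddddddddddddddd
327 ddddddd++##############+++ddddddddddddddddddd
328 dddddddd+#############++++ddddddddddddddddddd
329 dddddddd+#############++..ddddddddddddddddddd
330 dddddddd+#############++..ddddddYdddddddddddd
331 ddddddddd++###########++..ddddYoooddddddddddd
332 ddddddddd.++###########+...dYoooooodddddddddd
333 ddddddddd..+###########++..ddoooooodddddddddd
334 dddddddddd+#############+....ddoodddddddddddd
335 dddddddddd+###########++++...+++++ddddddddddd
336 dddddddddd+#########++++++...++#++ddddddddddd
337 dddddddddd+#########+++++++.+++#++ddddddddddd
338 dddddddddd+#+++##########++++++++dddddddddddd
339 dddddddddd++Ro+#############+++dddddddddddddd
340 dddddddddddoood+###########+++ddddddddddddddd
341 ddddddddddooooo+##########++ddddddddddddddddd
342 ddddddddddooooo+########+++dddddddddddddddddd
343 dddddddddddoooo+#######++ddddddddddddddddddd+
344 dddddddddddRood+######++dddddddddddddddddddd+
345 ddddddddddd+dod+#####++ddddddddddddddddddddd+
346 ddddddddddd++R++###++ddddddddddddddddddddddd+
347 dddddddddddd+++++#++dddddddddddddddddddddddd+
348 dddddddddddd++++++dddddddddddddddddddddddddd+
349 ddddddddddddd+++dddddddddddddddddddddddddddd+
350 dddddddddddddddddddddddddddddddddddddddddddd+
351 ddddddddddddddddddddddddddddddddddddddddddddd
352 ddddddddddddddddddddddddddddddddddddddddddddd
353 ddddddddddddddddddddddddddddddddddddddddddddd
354 ddddddddddddddddddddddddddddddddddddddddddddd
```

Call:
apply_moves(
  motion=[
    {"delta_pos":[0,0,-0.7],"turn":[0,0,0],"grip":1},
    {"delta_pos":[0,0,-1],"turn":[0,0,0],"grip":1},
    {"delta_pos":[0,0,-0.6],"turn":[0,0,0],"grip":1},
    {"delta_pos":[0,0,0],"turn":[0,0,0],"grip":1},
  ],
)

```text
t: 22.6
tool_pos: [0.5821, -0.4494, 0.0742]
eef_rot: [[0.766, 0.642, 0.002], [0.642, -0.766, -0.001], [0.001, 0.002, -1.0]]
wrist_force: [-0.3, -0.7, -0.7]
width: 0.0197
gripper_force: 58.3
```

```bash
python3 - <<'E'
from w import *;from asc import asc
s=monitor.get_state();P=s["tool_pos"];R=s["eef_rot"];print(P,s["wrist_force"],s["width"])
snapshot("side")
for l in("wedge_nose","wedge"):print(l,[(r["pixel"],r["p"]) for r in models.place_of("side",l)[:4]])
zu=P[2]-.0042
for d in(.055,.06,.065,.07,.075):print(d,"nose",proj("side",np.r_[(P+R@[d,0,0])[:2],zu+.013])[0],"nose top",proj("side",np.r_[(P+R@[d,0,0])[:2],zu+.026])[0])
for d in(-.01,-.015,-.02):print(d,"tail top near corner",proj("side",np.r_[(P+R@[d,.011,0])[:2],zu+.026])[0],"bottom",proj("side",np.r_[(P+R@[d,.011,0])[:2],zu])[0])
asc("side",(268,300,310,342),save="pics/side18.png")
E
```

```text
[ 0.5821 -0.4494  0.0742] [-0.3304 -0.6516 -0.669 ] 0.019722598633886868
wedge_nose [([298.1, 314.7], 0.62), ([227.0, 286.8], 0.51), ([210.4, 341.6], 0.5)]
wedge [([283.6, 327.5], 0.63), ([218.7, 354.6], 0.6), ([230.5, 297.8], 0.45)]
0.055 nose [296.9397 320.1151] nose top [297.0839 317.2071]
0.06 nose [298.3819 319.3624] nose top [298.5356 316.4542]
0.065 nose [299.8192 318.612 ] nose top [299.9822 315.7036]
0.07 nose [301.2516 317.864 ] nose top [301.4237 314.9555]
0.075 nose [302.679  317.1184] nose top [302.8603 314.2098]
-0.01 tail top near corner [279.8871 329.967 ] bottom [279.8263 335.7286]
-0.015 tail top near corner [278.3576 330.7641] bottom [278.3177 336.5244]
-0.02 tail top near corner [276.8228 331.5638] bottom [276.8038 337.3226]
300 ##########################+ddddddddddddddd
301 #########################+dddddddddddddddd
302 ########################+ddddddddddddddddd
303 +#######################dddddddddddddddddd
304 +######################+dddddddddddddddddd
305 +######################ddddddddddddddddddd
306 d+####################+ddddddddddddddddddd
307 d+##########
[... 928 characters left out ...]
dddddddooood+########++++ddddddddddddddddd
328 dddddddooooo+#######++++dddddddddddddddddd
329 ddddddddoood+######+++dddddddddddddddddddd
330 ddddddd++ood+######++ddddddddddddddddddddd
331 ddddddd++Rod+####++ddddddddddddddddddddddd
332 dddddddd+++++##++ddddddddddddddddddddddddd
333 ddddddddd+++++++dddddddddddddddddddddddddd
334 dddddddddd++++dddddddddddddddddddddddddddd
335 dddddddddd++dddddddddddddddddddddddddddddd
336 dddddddddddddddddddddddddddddddddddddddddd
337 dddddddddddddddddddddddddddddddddddddddddd
338 dddddddddddddddddddddddddddddddddddddddddd
339 dddddddddddddddddddddddddddddddddddddddddd
340 dddddddddddddddddddddddddddddddddddddddddd
341 dddddddddddddddddddddddddddddddddddddddddd
```

```bash
python3 - <<'E'
from w import *
T=cv2.imread("pics/top0.png");S=cv2.imread("pics/side0.png")
def show(I,b):
    x0,y0,x1,y1=b;print("cols",x0)
    for y in range(y0,y1):print(y," ".join("%2d%s"%(I[y,x].astype(int).sum()//10,"b" if int(I[y,x,2])-int(I[y,x,0])>60 else " ") for x in range(x0,x1)))
show(T,(282,194,311,226));show(S,(264,262,300,286))
for M in((-18,-163),(-18,-158),(-14,-166)):
    for nm in("side","top"):
        print(M,nm,"mouth L/R z38",[proj(nm,W(p,(M[0]+a,M[1]+b,38)))[0].round(1).tolist() for a,b in((0,8.8),(50,3.8),(0,-8.8),(50,-3.8))],"z10",[proj(nm,W(p,(M[0]+a,M[1]+b,10)))[0].round(1).tolist() for a,b in((0,8.8),(0,-8.8))])
E
```

```text
cols 282
194 71  70  69  68  69  69  69  69  69  69  69  69  70  70  67  56  47  58  68  69  64  53b 50b 51b 51b 50b 42b 28  23 
195 70  70  69  69  69  70  70  69  69  69  69  69  70  70  70  67  63  66  69  70  67  58  51b 50b 51b 50b 42b 27  21 
196 70  70  69  69  70  70  70  69  69  69  69  69  69  70  70  69  69  69  70  70  69  62  50b 50b 51b 50b 41b 26  20 
197 70  70  70  70  69  68  66  65  65  68  69  69  69  69  69  69  69  69  69  70  69  64  53b 50b 51b 50b 42b 27  20 
198 70  70  70  70  69  65  57b 54b 56b 65  69  69  69  69  69  69  69  69  69  70  70  67  59  52b 51b 51b 44b 29  19 
199 70  70  70  70  69  61  49b 46b 50b 59b 67  69  70  69  69  69  69  70  70  70  70  69  62  52b 51b 51b 46b 32  21 
200 70  69  70  70  69  60  45b 45b 48b 55b 65  69  70  70  69  69  69  70  70  70  70  69  64  54b 51b 51b 49b 40b 28 
201 69  68  69  70  69  62  47b 44b 47b 53b 64  69  70  70  69  69  69  69  69  69  70  69  67  59  52b 51b 51b 48b 39b
202 66  65  67  69  70  67  53  44b 46b 50b 60b 68  70  70  70  69  69  69  69  69  69  70  70  63  53b 51b 52b 52b 48b
203 62  63 
[... 6404 characters left out ...]
] z10 [[272.6, 274.0], [272.4, 277.7]]
(-18, -163) top mouth L/R z38 [[301.1, 216.2], [298.1, 202.6], [306.1, 214.8], [300.2, 202.1]] z10 [[300.7, 219.1], [305.6, 217.7]]
(-18, -158) side mouth L/R z38 [[272.7, 267.1], [287.4, 268.5], [272.4, 270.8], [287.4, 270.1]] z10 [[272.7, 272.9], [272.5, 276.6]]
(-18, -158) top mouth L/R z38 [[299.7, 216.6], [296.7, 203.0], [304.7, 215.2], [298.8, 202.4]] z10 [[299.3, 219.4], [304.3, 218.1]]
(-14, -166) side mouth L/R z38 [[273.7, 268.8], [288.5, 270.2], [273.5, 272.5], [288.5, 271.9]] z10 [[273.8, 274.6], [273.5, 278.4]]
(-14, -166) top mouth L/R z38 [[301.6, 214.9], [298.6, 201.4], [306.6, 213.5], [300.7, 200.8]] z10 [[301.2, 217.8], [306.1, 216.4]]
```

```bash
python3 - <<'E'
from w import *
s=monitor.get_state();M=(-18,-156.5)
t=W(p,(M[0]-89,M[1],0));print(t,p[2])
R=Rd(p[2]);P,Q=plan(s["tool_pos"],s["eef_rot"],np.array([.50,-.32,.12]),s["eef_rot"]@Ro.from_rotvec(Ro.from_matrix(s["eef_rot"].T@R).as_rotvec()*.5).as_matrix(),1,N=6)
P,Q=plan(P,Q,np.array([t[0],t[1],.08]),R,1,N=6)
P,Q=plan(P,Q,np.array([t[0],t[1],.024]),R,1,N=3)
E
```

```text
[ 0.4313 -0.1829  0.    ] 0.09740651862564778
[{"delta_pos": [0.11, -0.83, -0.27], "turn": [0.0, 0.0, 0.62], "grip": 1}, {"delta_pos": [0.07, -0.84, -0.27], "turn": [-0.01, 0.0, 0.63], "grip": 1}, {"delta_pos": [0.03, -0.84, -0.27], "turn": [0.0, 0.0, 0.62], "grip": 1}, {"delta_pos": [-0.01, -0.84, -0.27], "turn": [0.0, 0.0, 0.63], "grip": 1}, {"delta_pos": [-0.05, -0.84, -0.27], "turn": [-0.01, 0.0, 0.62], "grip": 1}, {"delta_pos": [-0.1, -0.84, -0.27], "turn": [0.0, 0.01, 0.63], "grip": 1}]
end [ 0.4999 -0.32    0.1201]
[{"delta_pos": [-0.06, -0.85, 0.23], "turn": [-0.01, 0.0, 0.62], "grip": 1}, {"delta_pos": [-0.1, -0.85, 0.22], "turn": [0.0, 0.0, 0.63], "grip": 1}, {"delta_pos": [-0.14, -0.84, 0.22], "turn": [-0.01, 0.0, 0.62], "grip": 1}, {"delta_pos": [-0.18, -0.83, 0.23], "turn": [0.0, 0.0, 0.63], "grip": 1}, {"delta_pos": [-0.22, -0.82, 0.22], "turn": [0.0, 0.0, 0.62], "grip": 1}, {"delta_pos": [-0.27, -0.81, 0.23], "turn": [-0.01, 0.01, 0.63], "grip": 1}]
end [ 0.4312 -0.1828  0.0799]
[{"delta_pos": [0.0, 0.0, 0.62], "turn": [0.0, 0.0, 0.0], "grip": 1}, {"delta_pos": [0.0, 0.0, 0.62], "turn": [0.0, 0.0, 0.0], "grip": 1}, {"delta_pos": [0.0, 0.0, 0.62], "turn": [0.0, 0.0, 0.0], "grip": 1}]
end [ 0.4312 -0.1828  0.0241]
```

Call:
apply_moves(
  motion=[
    {"delta_pos":[0.11,-0.83,-0.27],"turn":[0,0,0.62],"grip":1},
    {"delta_pos":[0.07,-0.84,-0.27],"turn":[0,0,0.63],"grip":1},
    {"delta_pos":[0.03,-0.84,-0.27],"turn":[0,0,0.62],"grip":1},
    {"delta_pos":[-0.01,-0.84,-0.27],"turn":[0,0,0.63],"grip":1},
    {"delta_pos":[-0.05,-0.84,-0.27],"turn":[0,0,0.62],"grip":1},
    {"delta_pos":[-0.1,-0.84,-0.27],"turn":[0,0,0.63],"grip":1},
  ],
)

```text
t: 23.55
tool_pos: [0.4995, -0.3195, 0.1205]
eef_rot: [[0.923, 0.385, -0.002], [0.385, -0.923, 0.003], [-0.001, -0.003, -1.0]]
wrist_force: [-0.3, 0.1, -0.2]
width: 0.0196
gripper_force: 58.4
```

Call:
apply_moves(
  motion=[
    {"delta_pos":[-0.06,-0.85,0.23],"turn":[0,0,0.62],"grip":1},
    {"delta_pos":[-0.1,-0.85,0.22],"turn":[0,0,0.63],"grip":1},
    {"delta_pos":[-0.14,-0.84,0.22],"turn":[0,0,0.62],"grip":1},
    {"delta_pos":[-0.18,-0.83,0.23],"turn":[0,0,0.63],"grip":1},
    {"delta_pos":[-0.22,-0.82,0.22],"turn":[0,0,0.62],"grip":1},
    {"delta_pos":[-0.27,-0.81,0.23],"turn":[0,0,0.63],"grip":1},
    {"delta_pos":[0,0,0],"turn":[0,0,0],"grip":1},
  ],
)

```text
t: 24.42
tool_pos: [0.4297, -0.1814, 0.08]
eef_rot: [[0.995, 0.099, -0.004], [0.099, -0.995, 0.004], [-0.004, -0.004, -1.0]]
wrist_force: [-1.1, -0.3, -0.8]
width: 0.0198
gripper_force: 58.3
```

```bash
python3 - <<'E'
from w import *
s=monitor.get_state();R=Rd(p[2]);t=W(p,(-18-89,-156.5,0))
print(s["tool_pos"],s["joints"].round(2),s["width"]);plan(s["tool_pos"],s["eef_rot"],np.array([t[0],t[1],.024]),R,1,N=3)
E
```

```text
[ 0.4297 -0.1814  0.08  ] [-0.55  0.24  1.93  0.    0.98  0.92] 0.01978288210835797
[{"delta_pos": [0.02, 0.02, 0.62], "turn": [-0.02, 0.02, 0.01], "grip": 1}, {"delta_pos": [0.02, 0.02, 0.62], "turn": [-0.02, 0.01, 0.01], "grip": 1}, {"delta_pos": [0.01, 0.02, 0.63], "turn": [-0.01, 0.02, 0.0], "grip": 1}]
end [ 0.4312 -0.1829  0.0239]
```

Call:
apply_moves(
  motion=[
    {"delta_pos":[0.02,0.02,0.62],"turn":[-0.02,0.02,0.01],"grip":1},
    {"delta_pos":[0.02,0.02,0.62],"turn":[-0.02,0.01,0.01],"grip":1},
    {"delta_pos":[0.01,0.02,0.6],"turn":[-0.01,0.02,0],"grip":1},
    {"delta_pos":[0,0,0],"turn":[0,0,0],"grip":1},
  ],
)

```text
t: 24.92
tool_pos: [0.4334, -0.1856, 0.0249]
eef_rot: [[0.995, 0.096, 0.002], [0.096, -0.995, -0.001], [0.002, 0.001, -1.0]]
wrist_force: [0.5, 0.1, -0.5]
width: 0.0198
gripper_force: 58.4
```

```bash
python3 - <<'E'
from w import *
s=monitor.get_state();P=s["tool_pos"];R=s["eef_rot"];print(P,R[:,0],s["wrist_force"])
def show(n,b):
    I=snapshot(n);cv2.imwrite(f"pics/{n}19.png",I);x0,y0,x1,y1=b;print("cols",x0)
    for y in range(y0,y1):print(y," ".join("%2d%s"%(I[y,x].astype(int).sum()//10,"o" if int(I[y,x,2])-int(I[y,x,0])>120 else "b" if int(I[y,x,2])-int(I[y,x,0])>60 else " ") for x in range(x0,x1)))
    zu=P[2]-.0042
    for d in(0,.064):print(n,d,"top L,R",[proj(n,np.r_[(P+R@[d,y,0])[:2],zu+z])[0].round(1).tolist() for z in(.026,0) for y in(-.006,.006)])
    print([(r["pixel"],r["p"]) for r in models.place_of(n,"wedge_nose")[:3]],[(r["pixel"],r["p"]) for r in models.place_of(n,"slot_mouth")[:2]])
show("side",(246,260,292,286));show("top",(290,203,318,240))
E
```

```text
[ 0.4334 -0.1856  0.0249] [0.9954 0.0959 0.0016] [ 0.4713  0.1175 -0.4844]
cols 246
260 23  18  15  37  68  75  76  76  76  76  76  76  76  76  76  76  76  76  76  76  73  65b 59o 66b 75  76  76  76  76  76  76  76  76  76  76  76  76  76  76  76  76  75  60  30  15  11 
261 18  13  13  38  69  75  76  76  76  76  76  76  76  76  76  76  76  76  76  76  73  65b 58o 65b 75  76  76  76  76  76  76  76  76  76  76  76  76  76  76  76  76  75  58  28  14  12 
262 11   9  12  38  69  75  76  76  76  76  76  76  76  76  76  76  76  76  76  75  72  63b 57o 64b 75  76  76  76  76  76  76  76  76  76  76  76  76  76  76  76  76  75  59  29  16  15 
263  8   7  11  37  68  75  76  76  76  76  76  76  76  76  76  76  76  76  76  75  70  62o 57o 62b 73  75  75  75  75  75  75  75  74  74  75  75  76  76  76  76  76  75  68  50  38  34 
264  8   7  12  35  65  74  75  75  75  75  75  75  75  76  76  76  76  76  76  75  69  60o 58o 60b 64  65  65  66  68  69  69  68  68  68  69  71  71  72  74  74  75  74  73  69  60  54 
265  8   8  16  35b 56b 66  68  69  70  71  72  73  73  74  75  75  75  75  
[... 8018 characters left out ...]
 54  54  53  52  51  50  49  47  42  37  36  37  37  36  35  34  33 
237 61  61  61  60  60  60  59  59  59  58  57  57  56  55  55  54  53  52  51  49  47  44  42  41  37  35  34  32 
238 62  62  62  61  61  61  60  60  59  60  59  58  58  57  57  56  55  55  54  53  52  50  49  47  43  40  38  36 
239 63  63  62  62  62  62  61  61  61  60  60  59  59  59  58  57  57  57  56  55  54  53  53  51  50  48  46  43 
top 0 top L,R [[309.0, 239.2], [312.5, 238.2], [308.5, 241.5], [312.0, 240.6]]
top 0.064 top L,R [[303.1, 221.6], [306.6, 220.7], [302.7, 224.2], [306.1, 223.3]]
[([332.9, 252.7], 0.72), ([395.3, 237.3], 0.71), ([254.8, 228.8], 0.66)] [([299.6, 217.8], 0.82), ([195.4, 189.8], 0.62)]
```

Call:
apply_moves(
  motion=[
    {"delta_pos":[0,-0.07,0.15],"turn":[0,0,0],"grip":1},
    {"delta_pos":[0,0,0.15],"turn":[0,0,0],"grip":1},
    {"delta_pos":[0.4,0,0],"turn":[0,0,0],"grip":1},
    {"delta_pos":[0.3,0,0],"turn":[0,0,0],"grip":1},
    {"delta_pos":[0,0,0],"turn":[0,0,0],"grip":1},
  ],
)

```text
t: 25.85
tool_pos: [0.4558, -0.1813, 0.0172]
eef_rot: [[0.995, 0.097, 0.005], [0.097, -0.995, -0.003], [0.005, 0.003, -1.0]]
wrist_force: [0.3, -0.6, -1.4]
width: 0.0195
gripper_force: 58.4
```

```bash
cat > st.py <<'E'
from w import *
s=monitor.get_state();P=s["tool_pos"];R=s["eef_rot"];l=inv(p,P);c=Rw.T@s["wrist_force"]
print("t",s["t"],"TCP stand",l.round(1),"nose x",round(l[0]+64,1),"z",P[2].round(4),"yaw err",np.arctan2(R[1,0],R[0,0])-p[2],"F stand",c.round(1),"w",s["width"].round(4))
E
python3 st.py
```

```text
Traceback (most recent call last):
  File "st.py", line 3, in <module>
    print("t",s["t"],"TCP stand",l.round(1),"nose x",round(l[0]+64,1),"z",P[2].round(4),"yaw err",np.arctan2(R[1,0],R[0,0])-p[2],"F stand",c.round(1),"w",s["width"].round(4))
                                                                                                                                                          ^^^^^^^^^^^^^^^^
AttributeError: 'float' object has no attribute 'round'
```

Call:
apply_moves(
  motion=[
    {"delta_pos":[0.2,0,0.05],"turn":[0,0,0],"grip":1},
    {"delta_pos":[0.2,0,0.03],"turn":[0,0,0],"grip":1},
    {"delta_pos":[0.1,0,0],"turn":[0,0,0],"grip":1},
    {"delta_pos":[0,0,0],"turn":[0,0,0],"grip":1},
  ],
)

```text
t: 26.35
tool_pos: [0.4695, -0.1796, 0.0147]
eef_rot: [[0.995, 0.096, 0.004], [0.096, -0.995, -0.002], [0.004, 0.003, -1.0]]
wrist_force: [-0.2, -0.5, -0.4]
width: 0.0194
gripper_force: 58.4
```

```bash
sed -i 's/s\["width"\].round(4)/round(s["width"],4)/' st.py; python3 st.py; python3 - <<'E'
from h import *
I=snapshot("side");cv2.imwrite("pics/side20.png",I)
for y in range(262,281):print(y," ".join("%2d%s"%(I[y,x].astype(int).sum()//10,"o" if int(I[y,x,2])-int(I[y,x,0])>120 else "b" if int(I[y,x,2])-int(I[y,x,0])>60 else " ") for x in range(256,292)))
E
```

```text
t 26.35 TCP stand [ -68.6 -156.9   14.7] nose x -4.6 z 0.0147 yaw err -0.0013339460403257314 F stand [-0.3 -0.4 -0.4] w 0.0194
262 42  32  24  22  37  68  75  76  76  76  73  64b 58o 66b 75  76  76  76  76  76  76  76  76  76  76  76  76  76  76  76  76  76  62  30  17  16 
263 32  24  18  18  39  70  76  76  76  76  72  63b 59o 64b 74  75  76  76  76  76  76  75  75  75  75  76  76  76  76  76  76  76  70  52  40  36 
264 19  15  11  13  40  71  76  76  76  75  70  62o 59o 62b 66  67  67  68  70  71  71  70  70  70  71  73  73  73  75  75  75  75  74  71  63  57 
265 15  11   8  13  40  71  76  76  76  75  70  61o 59o 60b 52  44  45  53  57b 57  57  56  55  56  56  56  55  56  60  61  63  65  65  61  54  50 
266 14  10   8  12  39  69  75  76  76  75  68  60o 60o 63b 56b 46  46  55b 57b 56o 56b 55b 55b 56b 56b 54b 52b 52b 50b 49b 51b 57b 58b 55b 52b 52b
267 12  11   9  14  36b 61b 70  71  70  68  62b 58o 59o 64b 66b 64  59b 60b 59o 57o 56o 55o 55o 55o 56o 56o 55o 57o 57o 55o 55o 56o 57o 56o 55o 55o
268 10   9   9  15  35o 52o 57o 57o 57o 56o 55o 53o 55o 58o 60b 59b 57o 56o 56o 53o 5
[... 1138 characters left out ...]
 50  52  55  56  57  61  59  45  32  29  28  28  28  28  28  28  28  28  28  33  41  46b 55b 61b 63b 65b 65b
277 75  75  75  75  75  74  74  74  74  75  75  75  75  75  75  74  65  42  31  30  29  29  29  30  30  30  30  32  39  48b 56b 62b 65b 65b 66b 66b
278 76  76  76  76  76  76  76  76  76  76  76  76  76  76  76  76  70  52  45  46  45  45  46  51  54  53  53  52  49  55b 62b 65b 66b 66b 66b 66b
279 76  76  76  76  76  76  76  76  76  76  76  76  76  76  76  76  74  69  70  71  71  71  72  74  75  75  75  73  63  62b 64b 65b 66b 66b 66b 66b
280 76  76  76  76  76  76  76  76  76  76  76  76  76  76  76  76  76  75  75  76  76  76  76  76  76  76  76  75  68  64b 65b 66b 66b 66b 66b 66b
```

Call:
apply_moves(
  motion=[
    {"delta_pos":[0.15,0,0],"turn":[0,0,0],"grip":1},
    {"delta_pos":[0.15,0,0],"turn":[0,0,0],"grip":1},
    {"delta_pos":[0,0,0],"turn":[0,0,0],"grip":1},
  ],
)

```text
t: 26.78
tool_pos: [0.4783, -0.1786, 0.0147]
eef_rot: [[0.995, 0.096, 0.004], [0.096, -0.995, -0.002], [0.003, 0.002, -1.0]]
wrist_force: [-0.0, 1.2, 0.2]
width: 0.0198
gripper_force: 58.4
```

```bash
python3 st.py
```

```text
t 26.775 TCP stand [ -59.8 -156.8   14.7] nose x 4.2 z 0.0147 yaw err -0.0014630374255956147 F stand [0.1 1.2 0.2] w 0.0198
```

Call:
apply_moves(
  motion=[
    {"delta_pos":[0.15,-0.02,0],"turn":[0,0,0],"grip":1},
    {"delta_pos":[0.15,-0.01,0],"turn":[0,0,0],"grip":1},
    {"delta_pos":[0,0,0],"turn":[0,0,0],"grip":1},
  ],
)

```text
t: 27.15
tool_pos: [0.4864, -0.1767, 0.0145]
eef_rot: [[0.995, 0.096, 0.002], [0.096, -0.995, -0.002], [0.002, 0.002, -1.0]]
wrist_force: [-4.0, -0.2, -0.3]
width: 0.0198
gripper_force: 58.3
```

```bash
python3 st.py
```

```text
t 27.15 TCP stand [ -51.5 -155.7   14.5] nose x 12.5 z 0.0145 yaw err -0.0013580075095169092 F stand [-4.   0.2 -0.3] w 0.0198
```

Call:
apply_moves(
  motion=[
    {"delta_pos":[0.1,-0.01,0],"turn":[0,0,0],"grip":1},
    {"delta_pos":[0.1,-0.01,0],"turn":[0,0,0],"grip":1},
    {"delta_pos":[0.1,-0.01,0],"turn":[0,0,0],"grip":1},
    {"delta_pos":[0,0,0],"turn":[0,0,0],"grip":1},
  ],
)

```text
t: 27.65
tool_pos: [0.4925, -0.175, 0.0142]
eef_rot: [[0.995, 0.096, -0.003], [0.096, -0.995, -0.002], [-0.003, 0.001, -1.0]]
wrist_force: [-9.5, -3.5, 2.3]
width: 0.0196
gripper_force: 58.5
```

```bash
python3 st.py
```

```text
t 27.65 TCP stand [ -45.3 -154.6   14.2] nose x 18.7 z 0.0142 yaw err -0.001081159515384525 F stand [-9.8 -2.6  2.3] w 0.0196
```

Call:
apply_moves(
  motion=[
    {"delta_pos":[0.12,0.01,0],"turn":[0,0,0],"grip":1},
    {"delta_pos":[0.12,0,0],"turn":[0,0,0],"grip":1},
    {"delta_pos":[0.1,0,0],"turn":[0,0,0],"grip":1},
    {"delta_pos":[0,0,0],"turn":[0,0,0],"grip":1},
  ],
)

```text
t: 28.15
tool_pos: [0.4955, -0.1732, 0.0138]
eef_rot: [[0.995, 0.101, -0.017], [0.101, -0.995, 0.0], [-0.017, -0.002, -1.0]]
wrist_force: [-21.9, -4.2, 11.5]
width: 0.02
gripper_force: 60.3
```

```bash
python3 st.py
```

```text
t 28.15 TCP stand [ -42.1 -153.    13.8] nose x 21.9 z 0.0138 yaw err 0.0038764773344541203 F stand [-22.2  -2.1  11.5] w 0.02
```

```bash
python3 - <<'E'
from h import *
I=snapshot("side");cv2.imwrite("pics/side21.png",I)
for y in range(252,281):print(y," ".join("%2d%s"%(I[y,x].astype(int).sum()//10,"o" if int(I[y,x,2])-int(I[y,x,0])>120 else "b" if int(I[y,x,2])-int(I[y,x,0])>60 else " ") for x in range(256,298)))
E
```

```text
252 76  76  76  68  37  15  10  13  18  19  18  15  12  11  23  55  75  76  75  75  76  76  71  57  51  50  49  49  50  50  50  48  43  38  27  16  13  12  13  18  42  71 
253 76  76  76  71  43  17  11  19  28  31  27  19  12  11  28  62  75  76  76  76  76  76  76  75  75  75  74  74  75  75  75  74  72  67  46  23  13  13  14  24  53  74 
254 76  76  76  75  55  22  12  23  36  38  31  20  12  13  39  70  76  76  76  76  76  76  76  76  76  76  76  76  76  76  76  76  76  75  57  27  14  13  14  30  61  75 
255 76  76  76  76  61  27  13  27  44  46  36  20  11  17  49  74  76  76  76  76  76  76  76  76  76  76  76  76  76  76  76  76  76  76  62  29  14  13  14  31  64  75 
256 76  76  76  76  63  28  14  29  47  49  37  20  10  18  52  75  76  76  76  76  76  76  76  76  76  76  76  76  76  76  76  76  76  76  62  29  14  12  15  31  63  75 
257 76  76  76  76  63  29  17  31  48  50  38  21  13  19  53  75  76  76  76  76  76  76  76  76  76  76  76  76  76  76  76  76  76  75  58  27  14  13  14  29  60  75 
258 76  76  76  76  63  29  21  35  49  50  38  23  16  20  53  75  
[... 3187 characters left out ...]
 64b 64b 64b
277 76  76  76  76  76  76  75  75  75  75  75  75  75  75  75  74  65  42  31  30  30  29  30  30  30  30  30  33  39  49b 57b 63b 65b 66b 66b 66b 66b 66b 66b 66b 66b 65b
278 76  76  76  76  76  76  76  76  76  76  76  76  76  76  76  76  71  53  46  47  46  45  47  52  54  54  54  52  50  55b 63b 65b 66b 66b 66b 66b 66b 66b 66b 66b 66b 64b
279 76  76  76  76  76  76  76  76  76  76  76  76  76  76  76  76  74  70  71  72  72  71  72  75  75  75  75  73  64  62b 65b 66b 66b 66b 66b 66b 66b 66b 66b 66b 66b 65b
280 76  76  76  76  76  76  76  76  76  76  76  76  76  76  76  76  76  75  76  76  76  76  76  76  76  76  76  75  69  65b 66b 66b 66b 66b 66b 67b 67b 66b 66b 66b 66b 66b
```

Call:
apply_moves(
  motion=[
    {"delta_pos":[0.08,0,0],"turn":[0,0,0],"grip":1},
    {"delta_pos":[0,0,0],"turn":[0,0,0],"grip":1},
  ],
)

```text
t: 28.45
tool_pos: [0.4955, -0.1731, 0.0138]
eef_rot: [[0.995, 0.102, -0.022], [0.102, -0.995, 0.0], [-0.021, -0.002, -1.0]]
wrist_force: [-25.9, -5.5, 14.7]
width: 0.0196
gripper_force: 60.7
```

```bash
python3 st.py; python3 - <<'E'
from h import *
I=snapshot("side");cv2.imwrite("pics/side22.png",I)
for y in range(264,272):print(y," ".join("%2d%s"%(I[y,x].astype(int).sum()//10,"o" if int(I[y,x,2])-int(I[y,x,0])>120 else "b" if int(I[y,x,2])-int(I[y,x,0])>60 else " ") for x in range(268,298)))
E
```

```text
t 28.45 TCP stand [ -42.1 -153.    13.8] nose x 21.9 z 0.0138 yaw err 0.005053840195343967 F stand [-26.3  -3.   14.7] w 0.0196
264 25  48  64  67  68  71  73  73  72  72  72  72  73  73  73  74  75  75  75  75  74  72  65  59  58  57  57  57  64  74 
265 21  37b 43  43  48  60b 63b 64b 64b 64b 63b 63b 63  63  61  61  64  65  66  68  68  66  61  58  57  56  54  59  72  76 
266 20  36b 40b 41b 47b 55o 58o 58o 58o 59o 58o 58o 59b 59b 58b 57b 57b 57b 57b 58b 60b 60b 59b 58b 57b 57o 57o 60b 71  76 
267 23b 41o 48o 50o 52o 52o 53o 53o 53o 55o 56o 56o 59o 60o 58o 57o 57o 56o 54o 53o 57o 59o 59o 56o 55o 55o 55o 58b 69  75 
268 29b 46o 49o 51o 51o 51o 51o 51o 51o 52o 53o 53o 55o 57o 54o 52o 52o 48o 42b 40b 41b 43b 42b 40b 39b 38b 39b 43b 63  75 
269 35b 48o 49o 50o 51o 51o 52o 52o 52o 52o 52o 52o 53o 53o 53o 53o 52o 47o 36b 29b 26b 25b 24b 24b 23b 23b 23b 29  56  75 
270 35b 47o 47o 50o 55o 59o 62b 61b 60b 61b 62b 62b 62b 62b 64b 64b 64b 62b 54  39  28  25  23  23  23  23  23  29  56  75 
271 32b 42o 40o 47o 62b 71  73  71  70  73  74  74  74  73  73  72  73  73  72  63  56  54  52  52  51  51  51  53  67  75
```

Call:
apply_moves(
  motion=[
    {"delta_pos":[-0.15,0,0],"turn":[0,0,0],"grip":1},
    {"delta_pos":[-0.05,0,0],"turn":[0,0,0],"grip":0.5},
    {"delta_pos":[0,0,0],"turn":[0,0,0],"grip":0.2},
    {"delta_pos":[0,0,0],"turn":[0,0,0],"grip":0.2},
    {"delta_pos":[0,0,-0.5],"turn":[0,0,0],"grip":0.2},
    {"delta_pos":[0,0,-1],"turn":[0,0,0],"grip":0.2},
    {"delta_pos":[0,0,-1],"turn":[0,0,0],"grip":0.2},
    {"delta_pos":[-0.6,0.6,-0.8],"turn":[0,0,0],"grip":0.2},
  ],
)

```text
t: 29.5
tool_pos: [0.4881, -0.1942, 0.1165]
eef_rot: [[0.995, 0.098, 0.008], [0.098, -0.995, -0.004], [0.008, 0.004, -1.0]]
wrist_force: [-0.0, -0.5, -0.4]
width: 0.034
gripper_force: 0.0
```

Call:
apply_moves(
  motion=[
    {"delta_pos":[-1,0.8,-0.5],"turn":[0,0,0],"grip":0.2},
    {"delta_pos":[-1,1,-0.5],"turn":[0,0,0],"grip":0.2},
    {"delta_pos":[-1,1,0],"turn":[0,0,0],"grip":0.2},
    {"delta_pos":[-0.5,1,0],"turn":[0,0,0],"grip":0.2},
    {"delta_pos":[0,1,0],"turn":[0,0,0],"grip":0.2},
    {"delta_pos":[0,1,0],"turn":[0,0,0],"grip":0.2},
    {"delta_pos":[0,0,0],"turn":[0,0,0],"grip":0.2},
  ],
)

```text
t: 30.38
tool_pos: [0.3989, -0.38, 0.145]
eef_rot: [[0.996, 0.094, 0.006], [0.094, -0.996, -0.005], [0.006, 0.005, -1.0]]
wrist_force: [0.5, 0.5, -0.1]
width: 0.0338
gripper_force: 0.0
```

```bash
python3 - <<'E'
from h import *
s=monitor.get_state();print(s["t"],s["tool_pos"],s["wrist_force"])
I=snapshot("side");cv2.imwrite("pics/side23.png",I)
for y in range(258,280):print(y," ".join("%2d%s"%(I[y,x].astype(int).sum()//10,"o" if int(I[y,x,2])-int(I[y,x,0])>120 else "b" if int(I[y,x,2])-int(I[y,x,0])>60 else " ") for x in range(256,298)))
T=snapshot("top");cv2.imwrite("pics/top23.png",T);T0=cv2.imread("pics/top0.png")
yel=lambda B:(B[...,2]>200)&(B[...,1]>190)&(B[...,0]<90)
for n,J in(("0",T0),("now",T)):
    y,x=np.nonzero(yel(J[215:240,258:306].astype(int)));print("marker",n,x.min()+258,x.max()+258,x.mean()+258,y.mean()+215,len(x))
d=cv2.absdiff(T0,T).max(2)>45
for y in range(190,236):print(y,"".join(".#"[int(v)] for v in d[y,225:335]))
S0=cv2.imread("pics/side0.png");print([(y,int((I[y,294:297,1].astype(int)-I[y,294:297,0]).mean())) for y in range(156,165)])
E
```

```text
30.375 [ 0.39894715 -0.37995682  0.14502959] [ 0.52740595  0.52664705 -0.06359916]
258 76  76  76  76  76  76  76  76  75  66  59o 60o 68  75  75  75  75  75  76  76  75  75  75  75  75  75  75  75  76  76  75  75  74  62  36  17  11  11  12  19  42  67 
259 76  76  76  76  76  76  76  75  75  67  60o 59o 67b 74  75  75  75  75  76  76  76  76  76  75  75  75  76  76  76  76  75  75  66  40  20  12  11  11  12  14  26  53 
260 76  76  75  76  76  76  76  75  75  68  60b 56o 64b 74  75  75  75  75  76  76  76  76  76  76  75  76  76  76  76  75  75  74  57  28  14  11  11  11  12  13  17  40 
261 76  75  75  75  75  75  75  75  75  72  61b 53o 57b 70  75  75  75  76  76  76  76  76  76  75  75  76  76  75  75  75  75  74  56  26  13  12  11  12  12  13  15  36 
262 75  75  75  75  75  75  75  75  75  74  64b 53o 54b 67  74  75  75  76  76  76  75  75  75  75  75  75  75  75  75  75  75  74  57  28  15  14  14  14  15  15  17  38 
263 75  75  75  75  75  75  75  75  75  74  66  57o 58o 66b 73  74  75  75  75  75  74  74  73  73  74  75  75  75  75  75  75  75  66  48  36  33  32  32  3
[... 2345 characters left out ...]
  27  28  27  27  29  35  43  52b 58b 61b 62b 62b 62b 62b 62b 62b 62b 62b 61b
278 75  75  75  75  75  75  75  75  75  75  75  75  75  75  75  74  66  47  42  42  42  41  42  47  49  49  48  47  45  50b 58b 61b 62b 62b 62b 62b 62b 62b 62b 62b 61b 59b
279 75  75  75  75  75  75  75  75  75  75  75  75  75  75  75  75  71  66  66  68  67  67  68  72  73  73  73  70  58  57b 61b 62b 62b 62b 62b 62b 62b 62b 62b 62b 62b 60b
marker 0 264 298 279.7894736842105 229.87719298245614 57Traceback (most recent call last):
  File "<stdin>", line 8, in <module>
    return umr_minimum(a, axis, None, out, keepdims, initial, where)
ValueError: zero-size array to reduction operation minimum which has no identity
```

```bash
python3 - <<'E'
from fit import *
def mk(f):
    I=cv2.imread(f).astype(int)[235:276,255:285];w=(I[...,2]-I[...,0]>90)&(I[...,1]>150)&(I[...,2]-I[...,1]<50)
    return [(y+235,round(float((np.arange(255,285)[r]).mean()),1)) for y,r in enumerate(w) if r.any()]
for f in("side0","side19","side23"):print(f,mk(f"pics/{f}.png"))
T=cv2.imread("pics/top23.png").astype(int)[215:240,255:310]
w=(T[...,2]-T[...,0]>90)&(T[...,1]>150);print([(y+215,(np.nonzero(r)[0]+255).tolist()) for y,r in enumerate(w) if r.any()])
T=cv2.imread("pics/top0.png").astype(int)[215:240,255:310]
w=(T[...,2]-T[...,0]>90)&(T[...,1]>150);print([(y+215,(np.nonzero(r)[0]+255).tolist()) for y,r in enumerate(w) if r.any()])
E
```

```text
side0 [(247, 268.5), (248, 269.0), (249, 269.0), (250, 268.5), (251, 268.5), (252, 268.5), (253, 268.5), (254, 268.5), (255, 268.5), (256, 268.5), (257, 268.5), (258, 268.5), (259, 268.0), (260, 268.0), (261, 267.5), (262, 267.5), (263, 267.5), (264, 268.0), (265, 268.0), (266, 275.9), (267, 276.9), (268, 277.9), (269, 267.5), (270, 267.5)]
side19 [(247, 268.5), (248, 269.0), (249, 269.0), (250, 268.5), (251, 268.5), (252, 268.5), (253, 268.5), (254, 268.5), (255, 268.5), (256, 268.5), (257, 268.5), (258, 268.5), (259, 268.0), (260, 267.5), (261, 267.5), (262, 267.5), (263, 267.5), (264, 268.0), (265, 268.0), (266, 272.2), (267, 276.2), (268, 277.9), (269, 273.0), (270, 267.5), (271, 267.0)]
side23 [(246, 264.0), (247, 264.5), (248, 264.5), (249, 264.5), (250, 264.5), (251, 265.0), (252, 265.0), (253, 265.5), (254, 265.5), (255, 265.5), (256, 266.0), (257, 266.5), (258, 266.5), (259, 266.5), (260, 266.5), (261, 267.0), (262, 267.5), (263, 267.5), (264, 268.0), (265, 268.0), (266, 276.4), (267, 272.4)]
[(215, [295, 296, 297, 298, 299, 300, 301, 302]), (216, [296, 297, 298, 299, 300, 3
[... 219 characters left out ...]
7]), (216, [295, 296, 297]), (217, [296, 297]), (224, [297, 298, 299]), (225, [292, 293, 294, 295, 296, 297, 298, 299]), (226, [289, 290, 291, 292, 293, 294, 295, 296, 297, 298]), (227, [286, 287, 288, 289, 290, 291, 292, 293, 294]), (228, [282, 283, 284, 285, 286, 287, 288, 289, 290, 291]), (229, [278, 279, 280, 281, 282, 283, 284, 285, 286, 287]), (230, [274, 275, 276, 277, 278, 279, 280, 281, 282, 283]), (231, [268, 269, 270, 271, 272, 273, 274, 275, 276, 277, 278, 279, 280]), (232, [265, 266, 267, 268, 269, 270, 271, 272, 273, 274, 275, 276, 277]), (233, [264, 265, 266, 267, 268, 269, 270, 271, 272, 273, 274]), (234, [264, 265, 266, 267, 268, 269, 270, 271]), (235, [264, 265, 266, 267])]
```

Call:
apply_moves(
  motion=[
    {"delta_pos":[-1,1,-0.5],"turn":[0,0,0],"grip":1},
    {"delta_pos":[-1,1,-0.5],"turn":[0,0,0],"grip":1},
    {"delta_pos":[-1,1,0],"turn":[0,0,0],"grip":1},
    {"delta_pos":[-0.5,1,0],"turn":[0,0,0],"grip":1},
    {"delta_pos":[0,0.5,0],"turn":[0,0,0],"grip":1},
  ],
)

```text
t: 31.1
tool_pos: [0.306, -0.522, 0.1743]
eef_rot: [[0.996, 0.095, 0.004], [0.095, -0.996, -0.002], [0.004, 0.003, -1.0]]
wrist_force: [1.0, 0.8, -0.6]
width: -0.0002
gripper_force: 0.0
```

```bash
python3 - <<'E'
from fit import *
for n in("side","top"):cv2.imwrite(f"pics/{n}24.png",snapshot(n))
def mk(f,b):
    x0,y0,x1,y1=b;I=cv2.imread(f).astype(int)[y0:y1,x0:x1];w=(I[...,2]-I[...,0]>100)&(I[...,1]>150)&(I[...,2]-I[...,1]<60)
    y,x=np.nonzero(w);return np.c_[x+x0,y+y0].astype(float)
def ends(nm,f,b,cut=None):
    q_=mk(f,b)
    P=np.array([inv(p,onz(nm,k,.0165)) for k in q_])[:,:2]
    if cut is not None:P=P[P[:,1]>cut]
    c=np.polyfit(P[:,1],P[:,0],1);ys=(P[:,1].min(),P[:,1].max());print(nm,f,len(P),"y",np.round(ys,1),"x at ends",np.polyval(c,ys).round(1),"x at y-80",np.polyval(c,-80).round(1))
ends("top","pics/top0.png",(258,222,303,240));
T=cv2.imread("pics/top24.png")
from asc import asc
asc("top",(255,212,305,240),T)
for f in("side0","side24"):ends("side",f"pics/{f}.png",(255,240,275,266),-145)
E
```

```text
top pics/top0.png 99 y [-142.1  -17.1] x at ends [-37.1 -36.2] x at y-80 -36.7
212 +++++++++++++.....................................
213 +++++++++++++.....................................
214 +++++++++++++.....................................
215 ++++++++++++++....................................
216 ++++++++++++++....................................
217 ++++++++++++++....................................
218 ++++++++++++++...................+................
219 ...++++++++++++.................+++...............
220 ....+++++++++++.................++++..............
221 ....+++++++++++................+++++..............
222 ....++++++++++++...............++++++.............
223 ....++++++++++++................++++++............
224 ..++++++++++++++................++++++............
225 ++++++++++++++++.................++++++...........
226 ++++++++++++++++.................+++++++..........
227 ++++++++++++++..+...............d++++++++.........
228 ++++++++++++++..+............ddYYYd+++++++........
229 ++++++++++++++.............ddYYYYdd+++++++........
230 +++++++++++++............ddYYYYdd...+++++++.......
231 +++++++RR++.............ddYYYdd......+++++++......
232 ++++++RRRRd..........ddYYYYdd........++++++++.....
233 +++...RRRRd........ddYYYYYd..........++++++++.....
234 ......dRRdd......ddYYYYYd............+++++++++....
235 ......dd.......ddYYYYYd.............+++++++++++...
236 ............dddYYYYYd...............+++++++++++...
237 ...........ddYYYYYdd................++++++++++++..
238 ..........dYYYYYdd.................++++++++++++++.
239 .........dYYYYdd...................++++++++++++++.
side pics/side0.png 39 y [-118.2  -25.1] x at ends [-36.3 -37.2] x at y-80 -36.7
side pics/side24.png 41 y [-118.2  -20.4] x at ends [-35.9 -55.5] x at y-80 -43.5
```

```bash
python3 - <<'E'
from w import *
s=monitor.get_state();R=Rd(p[2])@Ro.from_rotvec([.45,0,0]).as_matrix()
P,Q=plan(s["tool_pos"],s["eef_rot"],W(p,(-110,-90,120)),R,1,N=16)
P,Q=plan(P,Q,W(p,(-81,-37,60)),R,1,N=4)
P,Q=plan(P,Q,W(p,(-81,-37,14)),R,1,N=3)
E
```

```text
[{"delta_pos": [0.32, -0.82, 0.11], "turn": [0.35, 0.0, 0.0], "grip": 1}, {"delta_pos": [0.32, -0.81, 0.13], "turn": [0.35, 0.0, 0.0], "grip": 1}, {"delta_pos": [0.32, -0.81, 0.16], "turn": [0.35, 0.0, 0.0], "grip": 1}, {"delta_pos": [0.32, -0.81, 0.18], "turn": [0.35, 0.0, 0.0], "grip": 1}, {"delta_pos": [0.32, -0.8, 0.2], "turn": [0.35, 0.0, 0.0], "grip": 1}, {"delta_pos": [0.32, -0.79, 0.22], "turn": [0.36, -0.01, 0.0], "grip": 1}, {"delta_pos": [0.32, -0.79, 0.25], "turn": [0.35, 0.0, 0.0], "grip": 1}, {"delta_pos": [0.32, -0.78, 0.27], "turn": [0.36, -0.01, 0.0], "grip": 1}]
[{"delta_pos": [0.32, -0.77, 0.29], "turn": [0.35, 0.0, 0.0], "grip": 1}, {"delta_pos": [0.32, -0.76, 0.31], "turn": [0.36, -0.01, 0.0], "grip": 1}, {"delta_pos": [0.32, -0.75, 0.34], "turn": [0.35, 0.0, 0.0], "grip": 1}, {"delta_pos": [0.31, -0.75, 0.36], "turn": [0.36, -0.01, 0.0], "grip": 1}, {"delta_pos": [0.32, -0.73, 0.38], "turn": [0.35, 0.0, 0.0], "grip": 1}, {"delta_pos": [0.31, -0.73, 0.39], "turn": [0.36, -0.01, 0.0], "grip": 1}, {"delta_pos": [0.32, -0.71, 0.42], "turn": [0.35, 0.0, 0.0], "grip": 1}, {"delta_pos": [0.31, -0.7, 0.43], "turn": [0.36, -0.01, -0.01], "grip": 1}]
end [ 0.4217 -0.1171  0.1201]
[{"delta_pos": [0.24, -0.18, 0.64], "turn": [0.0, 0.0, 0.0], "grip": 1}, {"delta_pos": [0.24, -0.18, 0.64], "turn": [0.0, 0.0, 0.0], "grip": 1}, {"delta_pos": [0.25, -0.18, 0.65], "turn": [0.0, 0.0, 0.0], "grip": 1}, {"delta_pos": [0.24, -0.18, 0.64], "turn": [0.0, 0.0, 0.0], "grip": 1}]
end [ 0.4455 -0.0615  0.0601]
[{"delta_pos": [0.0, 0.22, 0.46], "turn": [0.0, 0.0, 0.0], "grip": 1}, {"delta_pos": [0.0, 0.22, 0.46], "turn": [0.0, 0.0, 0.0], "grip": 1}, {"delta_pos": [0.0, 0.23, 0.46], "turn": [0.0, 0.0, 0.0], "grip": 1}]
end [ 0.4455 -0.0616  0.0141]
```

Call:
apply_moves(
  motion=[
    {"delta_pos":[0.32,-0.82,0.11],"turn":[0.35,0,0],"grip":1},
    {"delta_pos":[0.32,-0.81,0.13],"turn":[0.35,0,0],"grip":1},
    {"delta_pos":[0.32,-0.81,0.16],"turn":[0.35,0,0],"grip":1},
    {"delta_pos":[0.32,-0.81,0.18],"turn":[0.35,0,0],"grip":1},
    {"delta_pos":[0.32,-0.8,0.2],"turn":[0.35,0,0],"grip":1},
    {"delta_pos":[0.32,-0.79,0.22],"turn":[0.36,-0.01,0],"grip":1},
    {"delta_pos":[0.32,-0.79,0.25],"turn":[0.35,0,0],"grip":1},
    {"delta_pos":[0.32,-0.78,0.27],"turn":[0.36,-0.01,0],"grip":1},
  ],
)

```text
t: 32.2
tool_pos: [0.3645, -0.3176, 0.1468]
eef_rot: [[0.995, 0.094, -0.02], [0.096, -0.97, 0.222], [0.002, -0.223, -0.975]]
wrist_force: [-0.0, 0.1, -0.0]
width: -0.0002
gripper_force: 0.0
```

Call:
apply_moves(
  motion=[
    {"delta_pos":[0.32,-0.77,0.29],"turn":[0.35,0,0],"grip":1},
    {"delta_pos":[0.32,-0.76,0.31],"turn":[0.36,-0.01,0],"grip":1},
    {"delta_pos":[0.32,-0.75,0.34],"turn":[0.35,0,0],"grip":1},
    {"delta_pos":[0.31,-0.75,0.36],"turn":[0.36,-0.01,0],"grip":1},
    {"delta_pos":[0.32,-0.73,0.38],"turn":[0.35,0,0],"grip":1},
    {"delta_pos":[0.31,-0.73,0.39],"turn":[0.36,-0.01,0],"grip":1},
    {"delta_pos":[0.32,-0.71,0.42],"turn":[0.35,0,0],"grip":1},
    {"delta_pos":[0.31,-0.7,0.43],"turn":[0.36,-0.01,0],"grip":1},
  ],
)

```text
t: 33.2
tool_pos: [0.4212, -0.1151, 0.1198]
eef_rot: [[0.995, 0.087, -0.043], [0.097, -0.895, 0.435], [-0.001, -0.437, -0.9]]
wrist_force: [0.8, 0.4, 0.5]
width: 0.0003
gripper_force: 0.0
```

```bash
python3 st.py; python3 - <<'E'
from w import *
s=monitor.get_state();R=Rd(p[2])@Ro.from_rotvec([.45,0,0]).as_matrix();print(s["joints"].round(2))
P,Q=plan(s["tool_pos"],s["eef_rot"],W(p,(-84,-37,60)),R,1,N=4)
P,Q=plan(P,Q,W(p,(-84,-37,16)),R,1,N=3)
E
```

```text
t 33.2 TCP stand [-110.5  -88.   119.8] nose x -46.5 z 0.1198 yaw err -0.0002168575085010338 F stand [0.9 0.3 0.5] w 0.0003
[-0.7   0.31  1.82  0.32  1.36  0.65]
[{"delta_pos": [0.22, -0.17, 0.63], "turn": [-0.01, 0.0, 0.0], "grip": 1}, {"delta_pos": [0.22, -0.16, 0.63], "turn": [0.0, 0.0, 0.0], "grip": 1}, {"delta_pos": [0.22, -0.17, 0.64], "turn": [-0.01, 0.01, 0.0], "grip": 1}, {"delta_pos": [0.22, -0.16, 0.63], "turn": [0.0, 0.0, -0.01], "grip": 1}]
end [ 0.4425 -0.0619  0.0601]
[{"delta_pos": [0.0, 0.21, 0.44], "turn": [0.0, 0.0, 0.0], "grip": 1}, {"delta_pos": [0.0, 0.21, 0.44], "turn": [0.0, 0.0, 0.0], "grip": 1}, {"delta_pos": [0.0, 0.22, 0.45], "turn": [0.0, 0.0, 0.0], "grip": 1}]
end [ 0.4425 -0.0618  0.0158]
```

Call:
apply_moves(
  motion=[
    {"delta_pos":[0.22,-0.17,0.63],"turn":[0,0,0],"grip":1},
    {"delta_pos":[0.22,-0.16,0.63],"turn":[0,0,0],"grip":1},
    {"delta_pos":[0.22,-0.17,0.64],"turn":[0,0,0],"grip":1},
    {"delta_pos":[0.22,-0.16,0.63],"turn":[0,0,0],"grip":1},
    {"delta_pos":[0,0.21,0.44],"turn":[0,0,0],"grip":1},
    {"delta_pos":[0,0.21,0.44],"turn":[0,0,0],"grip":1},
    {"delta_pos":[0,0.21,0.44],"turn":[0,0,0],"grip":1},
    {"delta_pos":[0,0,0],"turn":[0,0,0],"grip":1},
  ],
)

```text
t: 34.2
tool_pos: [0.4413, -0.0633, 0.0154]
eef_rot: [[0.995, 0.085, -0.045], [0.096, -0.896, 0.434], [-0.003, -0.437, -0.9]]
wrist_force: [0.3, -0.2, 0.1]
width: -0.0005
gripper_force: 0.0
```

```bash
python3 st.py; python3 - <<'E'
from w import *;from asc import asc
s=monitor.get_state();P=s["tool_pos"];R=s["eef_rot"];print("tip pred -7",proj("side",P-R[:,2]*.007))
asc("side",(244,222,278,272),save="pics/side25.png")
E
```

```text
t 34.2 TCP stand [-85.4 -38.4  15.4] nose x -21.4 z 0.0154 yaw err -0.0009261095567404953 F stand [ 0.3 -0.2  0.1] w -0.0005
tip pred -7 [[255.2947 248.635 ]]
222 ###++###+#######+++tttttt.........
223 ##+#############++++ttttt.........
224 #+##+++++########+++ttttt.........
225 ####+++#+#######++++ttttt.........
226 ####+#+#########++++tttt+.........
227 ###++++#########++++tttt+.........
228 #######++++####++++++##+..........
229 ++###+##++#####+++++R++..........+
230 +###++#+#####+++++++RR......++++++
231 +++#+++++##+++++++++RRd....+++++++
232 ++++++++++++++++++++RRd....+++++##
233 ++++++++++++++++++##RRRd..+++++++#
234 +++++++++++++++++###+RRR++++++.+++
235 ++++++++++++++++####++R+++++.....+
236 #+++++++#++++++####+.++++++.......
237 ###+++####+++#####+...+...........
238 ##################................
239 +################+................
240 d+##############+.................
241 dd+############+.................+
242 ddd++#########+................+++
243 dddd++########+..............+++++
244 ddddd+########.............+++++##
245 ddddd.+#######......d.....++++####
246 d
[... 308 characters left out ...]
54 ddd...++++++.........YYd..........
255 ddd..................dYd..........
256 ddd..................dYd..........
257 ddd..................dYd..........
258 ddd...................ddd.........
259 ddd...................dYd.........
260 dd....................dYd.........
261 dd....................dYd.........
262 dd....................dYd.........
263 dd.....................YYd........
264 dd.....................dYd........
265 dd.....................dYYd..ddddd
266 dd.....................dYYYddYdddd
267 d..................dddddYYoooooooY
268 d.................dYYYYooooooooooo
269 d.................dooooooooooooooo
270 d.................doooooooooYddddd
271 d.................doooooooood.....
```

Call:
apply_moves(
  motion=[
    {"delta_pos":[0.4,0,0],"turn":[0,0,0],"grip":1},
    {"delta_pos":[0.3,0,0],"turn":[0,0,0],"grip":1},
    {"delta_pos":[0.2,0,0],"turn":[0,0,0],"grip":1},
    {"delta_pos":[0,0,0],"turn":[0,0,0],"grip":1},
  ],
)

```text
t: 34.75
tool_pos: [0.4695, -0.0608, 0.0164]
eef_rot: [[0.995, 0.088, -0.043], [0.098, -0.896, 0.433], [-0.0, -0.435, -0.901]]
wrist_force: [-0.9, -0.2, 0.2]
width: 0.0
gripper_force: 0.0
```

```bash
cat > mk.py <<'E'
from asc import *
import sys
b=snapshot("side");cv2.imwrite("pics/side_m.png",b)
for f,I in(("0",cv2.imread("pics/side0.png")),("now",b)):
    I=I.astype(float)[244:267,258:276];w=np.clip(I[...,2]-I[...,0]-60,0,None)*(I[...,1]>140)
    c=(w*np.arange(258,276)).sum(1)/np.maximum(w.sum(1),1);print(f,[round(float(v),1) for v in c])
E
python3 st.py;python3 mk.py
```

```text
t 34.75 TCP stand [-57.1 -38.7  16.4] nose x 6.9 z 0.0164 yaw err 0.0005001468319758146 F stand [-1.  -0.1  0.2] w 0.0
0 [0.0, 0.0, 268.7, 268.9, 269.0, 268.9, 268.7, 268.6, 268.6, 268.5, 268.4, 268.4, 268.4, 268.3, 268.2, 268.0, 268.0, 267.9, 267.8, 267.7, 267.9, 267.9, 270.6]
now [0.0, 0.0, 0.0, 0.0, 0.0, 0.0, 266.0, 265.6, 265.6, 265.5, 265.6, 265.7, 265.9, 266.3, 266.5, 266.6, 266.8, 267.1, 267.4, 267.5, 267.9, 269.6, 270.9]
```

Call:
apply_moves(
  motion=[
    {"delta_pos":[0.15,0,0],"turn":[0,0,0],"grip":1},
    {"delta_pos":[0.13,0,0],"turn":[0,0,0],"grip":1},
    {"delta_pos":[0,0,0],"turn":[0,0,0],"grip":1},
  ],
)

```text
t: 35.17
tool_pos: [0.4762, -0.0599, 0.0162]
eef_rot: [[0.995, 0.087, -0.046], [0.098, -0.896, 0.433], [-0.003, -0.435, -0.9]]
wrist_force: [-3.1, -1.2, 1.6]
width: -0.0001
gripper_force: 1.8
```

```bash
python3 st.py;python3 mk.py
```

```text
t 35.175 TCP stand [-50.4 -38.4  16.2] nose x 13.6 z 0.0162 yaw err 0.0012442729194589303 F stand [-3.2 -0.9  1.6] w -0.0001
0 [0.0, 0.0, 268.7, 268.9, 269.0, 268.9, 268.7, 268.6, 268.6, 268.5, 268.4, 268.4, 268.4, 268.3, 268.2, 268.0, 268.0, 267.9, 267.8, 267.7, 267.9, 267.9, 270.6]
now [0.0, 0.0, 0.0, 0.0, 0.0, 0.0, 0.0, 0.0, 0.0, 0.0, 0.0, 266.2, 265.9, 266.3, 266.5, 266.6, 266.8, 267.1, 267.4, 267.5, 267.9, 269.6, 270.9]
```

Call:
apply_moves(
  motion=[
    {"delta_pos":[-0.6,0,0],"turn":[0,0,0],"grip":1},
    {"delta_pos":[-0.55,0,0],"turn":[0,0,0],"grip":1},
    {"delta_pos":[0,0.06,0.13],"turn":[0,0,0],"grip":1},
    {"delta_pos":[0,0.06,0.13],"turn":[0,0,0],"grip":1},
    {"delta_pos":[0,0,0],"turn":[0,0,0],"grip":1},
  ],
)

```text
t: 35.85
tool_pos: [0.4432, -0.0633, 0.0075]
eef_rot: [[0.995, 0.087, -0.043], [0.097, -0.896, 0.433], [-0.001, -0.435, -0.9]]
wrist_force: [-0.5, 0.4, 0.2]
width: 0.0001
gripper_force: 0.0
```

```bash
python3 st.py;python3 mk.py
```

```text
t 35.85 TCP stand [-83.5 -38.6   7.5] nose x -19.5 z 0.0075 yaw err -0.0005250278392937846 F stand [-0.5  0.4  0.2] w 0.0001
0 [0.0, 0.0, 268.7, 268.9, 269.0, 268.9, 268.7, 268.6, 268.6, 268.5, 268.4, 268.4, 268.4, 268.3, 268.2, 268.0, 268.0, 267.9, 267.8, 267.7, 267.9, 267.9, 270.6]
now [0.0, 0.0, 264.0, 264.3, 264.4, 264.5, 264.7, 265.0, 265.2, 265.4, 265.6, 265.8, 265.9, 266.3, 266.5, 266.6, 266.8, 267.1, 267.4, 267.5, 267.9, 269.6, 270.9]
```

Call:
apply_moves(
  motion=[
    {"delta_pos":[0,0.04,0.09],"turn":[0,0,0],"grip":1},
    {"delta_pos":[0.35,0,0],"turn":[0,0,0],"grip":1},
    {"delta_pos":[0.3,0,0],"turn":[0,0,0],"grip":1},
    {"delta_pos":[0.2,0,0],"turn":[0,0,0],"grip":1},
    {"delta_pos":[0,0,0],"turn":[0,0,0],"grip":1},
  ],
)

```text
t: 36.52
tool_pos: [0.4686, -0.0603, 0.0053]
eef_rot: [[0.995, 0.088, -0.044], [0.098, -0.896, 0.433], [-0.001, -0.436, -0.9]]
wrist_force: [-2.0, -0.5, 4.8]
width: 0.0
gripper_force: 2.1
```

```bash
python3 st.py;python3 mk.py
```

```text
t 36.525 TCP stand [-58.  -38.1   5.3] nose x 6.0 z 0.0053 yaw err 0.0011058127481280572 F stand [-2.1 -0.3  4.8] w 0.0
0 [0.0, 0.0, 268.7, 268.9, 269.0, 268.9, 268.7, 268.6, 268.6, 268.5, 268.4, 268.4, 268.4, 268.3, 268.2, 268.0, 268.0, 267.9, 267.8, 267.7, 267.9, 267.9, 270.6]
now [0.0, 0.0, 267.0, 266.3, 266.3, 266.3, 266.2, 266.2, 266.2, 266.2, 266.4, 266.6, 266.7, 267.0, 267.2, 267.4, 267.5, 267.5, 267.6, 267.9, 268.1, 269.8, 270.9]
```

Call:
apply_moves(
  motion=[
    {"delta_pos":[0.13,0,-0.02],"turn":[0,0,0],"grip":1},
    {"delta_pos":[0.12,0,0],"turn":[0,0,0],"grip":1},
    {"delta_pos":[0,0,0],"turn":[0,0,0],"grip":1},
  ],
)

```text
t: 36.95
tool_pos: [0.4753, -0.0591, 0.0057]
eef_rot: [[0.995, 0.087, -0.045], [0.098, -0.895, 0.435], [-0.002, -0.437, -0.899]]
wrist_force: [-1.7, 1.3, 5.2]
width: 0.0003
gripper_force: 2.6
```

```bash
python3 st.py;python3 mk.py
```

```text
t 36.95 TCP stand [-51.2 -37.6   5.7] nose x 12.8 z 0.0057 yaw err 0.00045984945446707337 F stand [-1.5  1.5  5.2] w 0.0003
0 [0.0, 0.0, 268.7, 268.9, 269.0, 268.9, 268.7, 268.6, 268.6, 268.5, 268.4, 268.4, 268.4, 268.3, 268.2, 268.0, 268.0, 267.9, 267.8, 267.7, 267.9, 267.9, 270.6]
now [0.0, 0.0, 0.0, 269.0, 268.8, 268.6, 268.2, 268.2, 268.2, 268.1, 268.0, 268.0, 267.9, 267.9, 268.1, 268.3, 268.4, 268.4, 268.4, 268.4, 268.4, 269.8, 270.9]
```

Call:
apply_moves(
  motion=[
    {"delta_pos":[-0.5,0,0],"turn":[0,0,0],"grip":1},
    {"delta_pos":[-0.8,0,-0.2],"turn":[0,0,0],"grip":1},
    {"delta_pos":[-0.5,0,-1],"turn":[0,0,0],"grip":1},
    {"delta_pos":[0,0.3,-1],"turn":[0,0,0],"grip":1},
    {"delta_pos":[-0.5,0.8,-1],"turn":[0,0,0],"grip":1},
    {"delta_pos":[-0.5,1,-0.5],"turn":[0,0,0],"grip":1},
    {"delta_pos":[-0.5,1,0],"turn":[0,0,0],"grip":1},
    {"delta_pos":[0,0,0],"turn":[0,0,0],"grip":1},
  ],
)

```text
t: 38.0
tool_pos: [0.3891, -0.2029, 0.0639]
eef_rot: [[0.996, 0.084, -0.042], [0.094, -0.897, 0.433], [-0.002, -0.435, -0.901]]
wrist_force: [-0.5, 0.6, 0.0]
width: 0.0001
gripper_force: 0.0
```

```bash
python3 st.py;python3 mk.py; python3 - <<'E'
from h import *
I=cv2.imread("pics/side_m.png").astype(int);A=cv2.imread("pics/side14.png").astype(int);B=cv2.imread("pics/side23.png").astype(int)
print([(y,(I[y,295,1]-I[y,295,0]),(A[y,295,1]-A[y,295,0])) for y in range(157,164)])
print([I[y,x].sum()//10 for y in(269,) for x in range(258,292)],[B[y,x].sum()//10 for y in(269,) for x in range(258,292)])
S=cv2.imread("pics/side0.png").astype(int);d=np.abs(I-S).max(2)>45;n,l,st,c=cv2.connectedComponentsWithStats(d.astype(np.uint8))
print([(s[:4].tolist(),int(s[4])) for s in st[1:] if s[4]>12])
E
```

```text
t 38.0 TCP stand [-150.9 -172.3   63.9] nose x -86.9 z 0.0639 yaw err -0.0034343830249972257 F stand [-0.4  0.7  0. ] w 0.0001
0 [0.0, 0.0, 268.7, 268.9, 269.0, 268.9, 268.7, 268.6, 268.6, 268.5, 268.4, 268.4, 268.4, 268.3, 268.2, 268.0, 268.0, 267.9, 267.8, 267.7, 267.9, 267.9, 270.6]
now [0.0, 268.0, 268.4, 268.4, 268.4, 268.2, 268.1, 268.0, 268.0, 268.0, 268.1, 268.2, 268.3, 268.4, 268.4, 268.4, 268.3, 268.3, 268.3, 268.2, 268.2, 269.7, 270.7]
[(157, np.int64(1), np.int64(1)), (158, np.int64(19), np.int64(20)), (159, np.int64(74), np.int64(73)), (160, np.int64(112), np.int64(112)), (161, np.int64(97), np.int64(98)), (162, np.int64(65), np.int64(64)), (163, np.int64(31), np.int64(31))]
[np.int64(76), np.int64(75), np.int64(75), np.int64(71), np.int64(60), np.int64(51), np.int64(49), np.int64(49), np.int64(49), np.int64(49), np.int64(49), np.int64(48), np.int64(47), np.int64(48), np.int64(49), np.int64(49), np.int64(49), np.int64(49), np.int64(49), np.int64(50), np.int64(50), np.int64(50), np.int64(50), np.int64(50), np.int64(50), np.int64(50), np.int64(50), np.int64(46), np.int64(3
[... 371 characters left out ...]
.int64(49), np.int64(49), np.int64(49), np.int64(49), np.int64(49), np.int64(50), np.int64(45), np.int64(35), np.int64(27), np.int64(23), np.int64(22), np.int64(21), np.int64(20)]
[([96, 0, 51, 16], 533), ([135, 13, 26, 24], 453), ([129, 12, 111, 67], 2865), ([232, 36, 11, 13], 105), ([126, 57, 27, 38], 296), ([142, 77, 102, 197], 7139), ([185, 78, 22, 5], 39), ([223, 81, 12, 3], 20), ([220, 87, 24, 35], 402), ([90, 90, 42, 135], 2592), ([151, 104, 14, 4], 36), ([281, 159, 43, 61], 1489), ([294, 183, 14, 2], 17), ([134, 193, 20, 19], 142), ([184, 197, 15, 11], 41), ([260, 220, 15, 18], 135), ([262, 266, 24, 11], 144), ([289, 268, 7, 2], 13), ([288, 271, 8, 3], 17), ([274, 330, 26, 20], 274)]
```

```bash
python3 -c "
from bench import job
print(job.hand_in())"
```

```text
the job is handed in; nothing more can be done
None
```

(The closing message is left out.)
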